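Make up the driver-board kit and the controller kit in their foam trays

ROBOT

A 7-joint arm with a two-finger parallel gripper is mounted at the origin on the work surface; the furniture and walls round the work are solid. World frame = base frame: x ahead of the robot, y to its left, z up, the work surface at z = 0. Lengths are in m, angles in degrees, forces in N, time in s.
With the tool pointing down it reaches from about 0.425 to 0.825 m from the base axis. Payload 3.6 kg.
Tool frame: the origin (TCP) lies midway between the tips of the shut fingers; the grasp point (between the pads) lies 19 mm behind it; z points along the fingers, y is the line along which they close (so a half turn about z gives the same grasp; the last joint's range is limited). The gripper opens to 85 mm and grips with 20 to 120 N. Pads are 22 mm wide; open, the fingers measure 114 mm over their backs; the gripper's body (76 mm by 85 mm) begins 54 mm behind the grasp point. The pads swing forward as they close: fully open they stand 13 mm farther back than shut.
Start: joints at [63.455, 35.231, -0.722, 81.555, 0.464, 63.22, -2.315], TCP at [0.275, -0.589, 0.231] pointing down, gripper open.
Joint ranges: [-178.69, 178.69], [-17.37, 117.87], [-77.05, 75.6], [15.02, 138.74], [-78.02, 258.01], [0.78, 113.62], [-162.83, 162.83]. Speed limits (degrees/s): [159.86, 159.86, 180, 180, 180, 180, 180].

INTERFACE

Orientations are given as a 3x3 rotation matrix whose columns are the frame's x, y, z axes.
In Python, from plant import ctrl gives the robot as it stands.
- The arm moves only by the tool step_arm, never from a script. Its argument "deltas" is a list of rows, each an object with "offset": the shift along the tool's x, y, z in units of 60 mm (1.0 is 60 mm), a list of three; "rotation": the turn, a rotation vector about the tool's x, y, z in units of 8 degrees (1.0 is 8 degrees), a list of three; "grip": the finger opening in mm, from 0 to 85.4. In form: [{"offset": [x, y, z], "rotation": [ax, ay, az], "grip": grip}, ...]. A call has 1 to 5 rows; each row shifts and turns the commanded pose from where the row before left it, along the tool's axes as they then stand; what a row does not reach is not made up. A row lasts 1/8 s, in which the tool goes at most 62.5 mm and 10.7 degrees, less where a joint would pass 70% of its speed; a pose out of reach is approached as far as the arm can. A call is refused whole if a number of a shift passes 1 or a number of a turn 1, either way. A call with a gripper value outside its range is refused whole. The fingers move at their own pace and stop on an object; "newtons" is the grip in N (left out, the last holds). Time passes only in rows, so rows that do not move let the fingers close. It gives the time, the measured TCP pose, the force, the opening and the grip force at its end, in the units of the state.
- ctrl.read_state(): the state, without advancing time (a new reading comes with each control period).
- ctrl.capture(name): name is "scene" or "top"; returns a dict with "img" (480x640x3 uint8, red, green, blue), "intrinsics" (3x3 intrinsics, pixels), "R" (3x3) and "t" (3): a world point X has camera coordinates R X + t. Camera axes: x right, y down, z forward; pixel columns grow to the right and rows downward; lengths in m; the calibration is good to about 2 mm. A picture is of the moment at which its call begins. There is no depth.
- ctrl.finish_job(): hands the job in; it is judged then, once.
The state is a dict: "clock": time; "joint_pos": joint angles; "qvel": joint speeds; "joint_torque": joint torques, N m; "ee_pos": TCP position; "orientation": TCP orientation; "contact_force": force on the tool from outside, world axes, zero at the start; "moment": the same for the moment, N m; "gripper_width": opening from 0.0 (shut) to 1.0 (fully open); "gripper_force": force on a finger pad.
Only numpy, scipy, OpenCV 4.12 (cv2) and the standard library are available. Lean on these libraries where they do the work, as an engineer would, in place of code of your own. Each camera call takes 0.05 s, during which the arm holds its last target. There are 200 camera calls.

TASK

Make up the two kits in the foam-lined trays: the red tray takes the round green driver board and the yellow cell, the white tray takes the blue controller module and the teal cell. Lay each part flat in the cut-out made for its shape and let go of it; the flux tin and the hex keys belong to neither kit and stay where they are.

Things in the scene. Friction and masses are not known exactly. Their poses are not given: they have to be found in the camera images.
- red_tray: Red foam-lined tray, fixed on a grey matted work board (top 58 mm above the bench), 96 (x) x 128 (y) mm, 10 mm lip at each y end. Origin: underside centre; z up. Rim 12 mm high, charcoal foam top 10 mm, red cut-out floors 5 mm above its underside. Cut-outs, centre (x, y) in mm: round, 74 diameter, at (0, -17) for the driver board; oblong, 62 (x) x 27 (y), at (0, 40.5) for a cell lying along x.
- white_tray: White foam-lined tray, fixed on the same board, 96 (x) x 128 (y) mm, 10 mm lip at each y end. Origin: underside centre; z up. Rim 12 mm high, charcoal foam top 10 mm, white cut-out floors 5 mm above its underside. Cut-outs, centre (x, y) in mm: 70 (x) x 42 (y) at (0, -27) for the module lying along x; 62 (x) x 27 (y) at (0, 35.5) for a cell lying along x.
- driver_board: Round green circuit board, 62 mm diameter, 32 mm tall over its black upright capacitor, 30 g. Origin: centre of its underside, z up. The capacitor, 17 mm diameter, stands at (0, 5) mm in the board's x, y and reaches from 4 to 32 mm above the underside: grasp it from above. The board's turn about z does not matter.
- module: Small blue controller board, 58 mm along its x, 30 along its y, 18 mm tall with its pins, 16 g. Origin: centre of its underside, z up. Two black pin headers run along x from x = -10 to +20 mm, outer faces 28.5 mm apart in y, solid from 4 to 12 mm above the underside: grasp across y at about x = 5 mm. Either end may point either way in its cut-out.
- yellow_cell: AA cell with a yellow and black sleeve, lying on its side, 15 mm diameter, 50 mm long along its y, 23 g; does not roll. Origin: below its middle, at its underside, z up. Grasp across x (14 mm). Either end may point either way in its cut-out.
- teal_cell: AA cell with a teal green and black sleeve, otherwise like the yellow one: 15 mm diameter, 50 mm long along its y, 23 g, origin below its middle. Grasp across x (14 mm). Either end may point either way.
- flux_tin: Round cream tin with a red label on its lid, 55 mm diameter, 24 mm tall; not part of a kit, loose, to be left alone. Origin: underside centre. Nearby and fixed: bottles up to 275 mm tall behind the left end of the board (from x = 0.475 m, y = 0.2 to 0.4 m), a window sill from x = 0.555 m at 160 mm height, fixed tweezers on the board.
- hex_keys: Hex keys in a red holder, 53 x 85 (y) x 12 mm; not part of a kit, loose, to be left alone. Origin: below the middle.
Not all that is in view belongs to the job. Of the things that look like the driver_board, the middle-sized one is meant.

How it is judged:
By the outcome, as a careful person would: the job done as asked, in the order asked, and still so for the second after the job is handed in, with the robot touching nothing.
It also fails if it takes over 96 s, if anything falls off the work surface, if the arm or the gripper's body presses on something with over 40 N, if the wrist force passes 120 N, or if a joint passes its speed limit or range.

## Working session

There is one attempt and no reset: what is moved stays moved. The work goes in short steps, Python scripts to look and compute and a tool call to move; the robot and the scene stay as the last step left them, time stands still between calls to the robot, and variables do not carry over. Pictures are saved under pics/ and viewed, at most 14 in all, crops included, and the job is handed in when it is done.

Besides the shell and the picture viewer there is one more tool, called after "Emit:" by a JSON object that holds its "name" and its "arguments". step_arm: Moves the arm, as the interface text tells. Its arguments: {"type":"object","properties":{"deltas":{"type":"array"},"newtons":{"type":"number"}},"required":["deltas"]}

```bash
ls; mkdir -p pics; python3 - <<'E'
from plant import ctrl
import cv2,numpy as np
s=ctrl.read_state();print({k:np.round(v,3).tolist() for k,v in s.items()})
for n in("scene","top"):
    c=ctrl.capture(n);cv2.imwrite(f"pics/{n}0.png",c["img"][:,:,::-1]);np.savez(f"{n}0.npz",**c)
    print(n,c["intrinsics"].round(1).tolist(),c["R"].round(3).tolist(),c["t"].round(3).tolist(),(-c["R"].T@c["t"]).round(3))
E
```

```text
pics
{'clock': 0.0, 'joint_pos': [63.456, 35.289, -0.725, 81.644, 0.464, 63.218, -2.314], 'qvel': [0.033, -0.187, 0.008, 0.049, 0.011, 0.049, -0.043], 'joint_torque': [0.0, -46.921, 0.259, -17.103, 0.01, 0.01, 0.0], 'ee_pos': [0.275, -0.588, 0.23], 'orientation': [[0.906, 0.423, -0.001], [0.423, -0.906, 0.002], [-0.0, -0.003, -1.0]], 'contact_force': [0.557, -1.384, 0.668], 'moment': [0.039, -0.01, -0.019], 'gripper_force': 0.0, 'gripper_width': 1.0}
scene [[557.1, 0.0, 320.9], [0.0, 557.1, 239.6], [0.0, 0.0, 1.0]] [[-0.885, -0.466, 0.013], [-0.34, 0.626, -0.702], [0.319, -0.625, -0.713]] [0.437, 0.038, 1.575] [-0.103  1.164  1.144]
top [[445.0, 0.0, 312.5], [0.0, 445.0, 239.3], [0.0, 0.0, 1.0]] [[0.019, -1.0, -0.019], [-0.993, -0.017, -0.115], [0.114, 0.021, -0.993]] [0.203, 0.394, 1.01] [0.272 0.188 1.053]
```

View pics/scene0.png

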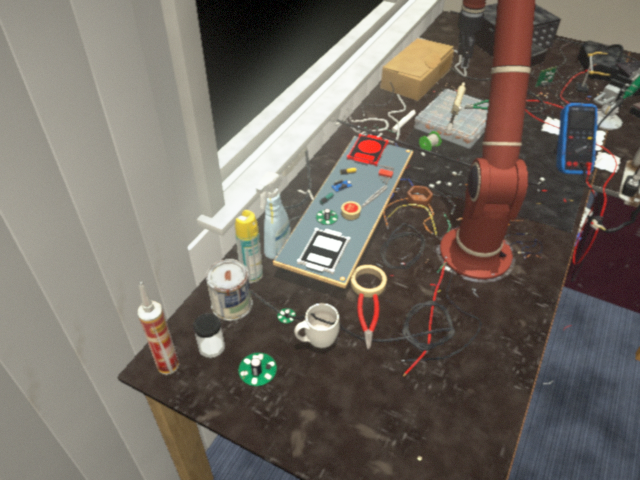

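View pics/top0.png

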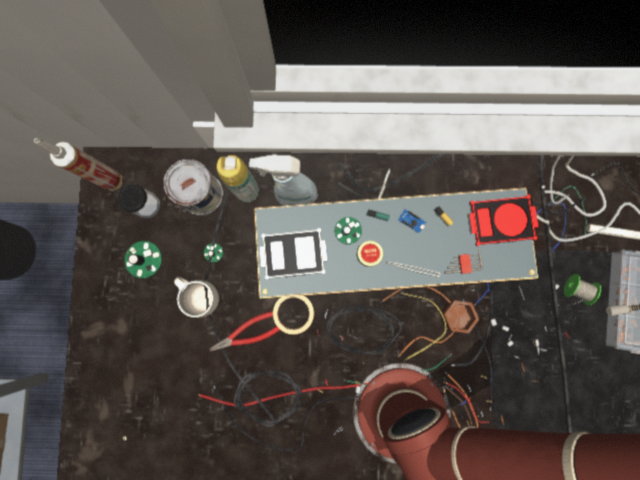

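Top view: trays are red at (503,220) and white at (293,253). The parts lie between them: the middle-sized driver board (348,230), teal cell (377,214), module (412,220) and yellow cell (444,216). The flux tin is at (370,252) and the hex keys at about (462,263). I'll measure from these.

```bash
cat > h.py <<'E'
import cv2,numpy as np
def ray(c,uv,z):
    "pixel(s) -> world points on the plane of height z"
    uv=np.atleast_2d(np.float64(uv)); R,t=c["R"],c["t"]; o=-R.T@t
    d=np.c_[uv,np.ones(len(uv))]@np.linalg.inv(c["intrinsics"]).T@R
    return o+d*((z-o[2])/d[:,2])[:,None]
def proj(c,X):
    p=np.atleast_2d(X)@c["R"].T+c["t"]; p=p@c["intrinsics"].T; return p[:,:2]/p[:,2:]
def rect(c,z,x0,x1,y0,y1,mm=0.0005):
    "rectified crop on the plane z: rows -> falling x, columns -> falling y; mm is m per pixel"
    w,h=int((y1-y0)/mm),int((x1-x0)/mm)
    W=[[x1,y1,z],[x1,y0,z],[x0,y0,z],[x0,y1,z]]
    H=cv2.getPerspectiveTransform(proj(c,W).astype(np.float32),np.float32([[0,0],[w,0],[w,h],[0,h]]))
    return cv2.warpPerspective(c["img"],H,(w,h),flags=cv2.INTER_CUBIC)
E
python3 - <<'E'
from h import *
c=np.load("top0.npz"); s=np.load("scene0.npz")
im=c["img"][185:305,250:545];cv2.imwrite("pics/topz.png",cv2.resize(im,None,fx=2.7,fy=2.7,interpolation=cv2.INTER_CUBIC)[:,:,::-1])
im=s["img"][130:290,265:420];cv2.imwrite("pics/scz.png",cv2.resize(im,None,fx=3.7,fy=3.7,interpolation=cv2.INTER_CUBIC)[:,:,::-1])
hsv=cv2.cvtColor(c["img"],cv2.COLOR_RGB2HSV)
roi=np.zeros(hsv.shape[:2],np.uint8);roi[190:296,256:540]=1
for n,lo,hi,z in[("green/teal",(60,80,30),(95,255,255),.062),("blue",(98,130,50),(125,255,255),.062),("yellow",(18,130,100),(34,255,255),.07),("red",(0,150,100),(6,255,255),.064),("white",(0,0,215),(180,40,255),.063)]:
    m=cv2.inRange(hsv,lo,hi)*roi
    k,l,st,ce=cv2.connectedComponentsWithStats(m)
    for i in range(1,k):
        if st[i,4]>15:
            r=cv2.minAreaRect(np.argwhere(l==i)[:,::-1].astype(np.float32))
            cor=ray(c,cv2.boxPoints(r),z)[:,:2]
            e=[np.linalg.norm(cor[0]-cor[1])*1e3,np.linalg.norm(cor[1]-cor[2])*1e3]
            print(n,st[i].tolist(),ce[i].round(1),"ctr",(cor.mean(0)*1e3).round(1),"size",np.round(e),"dir",[round(float(np.degrees(np.arctan2(*(cor[(j+1)%4]-cor[j])[::-1]))%180),1) for j in(0,1)])
E
```

```text
green/teal [376, 213, 13, 7, 51] [382.2 215.7] ctr [442.   53.6] size [10. 27.] dir [164.5, 74.7]
green/teal [335, 218, 13, 18, 93] [340.7 226.3] ctr [415.5 147.2] size [42. 20.] dir [145.6, 54.9]
green/teal [350, 218, 7, 5, 22] [352.8 219.6] ctr [431.6 118.9] size [ 8. 15.] dir [169.4, 79.4]
green/teal [338, 225, 24, 19, 170] [351.1 234.9] ctr [395.5 121.6] size [59. 28.] dir [126.1, 35.2]
blue [399, 210, 26, 22, 159] [411.8 220.2] ctr [432. -12.] size [27. 53.] dir [150.0, 59.7]
yellow [441, 213, 11, 12, 61] [446.  218.5] ctr [436.8 -87. ] size [11. 27.] dir [129.4, 37.9]
red [470, 194, 69, 51, 558] [506.2 221.3] ctr [ 435.5 -217.1] size [151. 104.] dir [98.1, 4.8]
red [494, 203, 34, 34, 902] [510.2 219.1] ctr [ 437.7 -231.6] size [73. 74.] dir [90.9, 178.0]
red [477, 208, 16, 29, 362] [484.5 222. ] ctr [ 431.3 -173.9] size [28. 65.] dir [100.0, 7.3]
red [362, 244, 17, 18, 207] [369.9 253.2] ctr [358.3  80.6] size [36. 38.] dir [91.0, 0.1]
red [460, 255, 10, 18, 147] [464.6 263.1] ctr [ 337.6 -127.7] size [20. 38.] dir [91.0, 178.8]
white [349, 222, 10, 5, 31] [353.6 224.3] ctr [421.9 117.7] size [20.  9.] dir [90.9, 0.4]
white [345, 227, 5, 6, 21] [346.8 229.6] ctr [409.2 133.2] size [10. 10.] dir [136.1, 45.4]
white [316, 228, 5, 9, 19] [318.6 230.8] ctr [403.2 194.5] size [ 9. 17.] dir [117.7, 27.3]
white [295, 237, 21, 32, 556] [304.9 252.4] ctr [356.2 225.3] size [41. 68.] dir [96.7, 6.8]
white [320, 239, 7, 27, 115] [322.9 250.6] ctr [358.2 184.6] size [12. 58.] dir [96.7, 6.6]
white [271, 242, 13, 28, 306] [277.1 255.2] ctr [348.7 287.4] size [25. 60.] dir [95.4, 5.9]
white [260, 244, 12, 35, 130] [263.3 259.4] ctr [334.3 316.6] size [17. 76.] dir [103.0, 13.7]
white [318, 268, 7, 6, 17] [322.1 271.1] ctr [314.1 187.1] size [14.  9.] dir [129.6, 39.7]
```

View pics/topz.png

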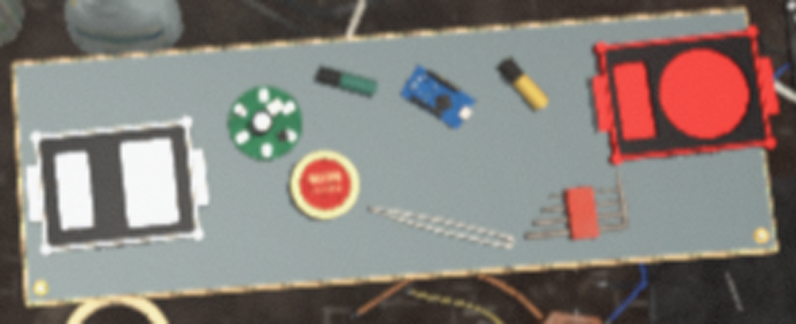

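View pics/scz.png

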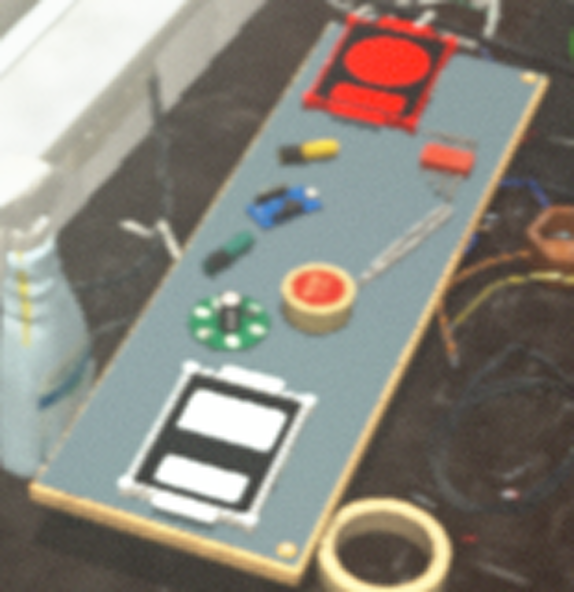

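The zoomed views confirm the layout. The red tray's oblong cut-out is on its +y side (the round one on the −y side). The white tray's module cut-out is on its −y side, towards the parts. The cut-out spacings come out at 58.0 mm (57.5 given) and 62.5 mm (62.5 given). Next I'll fit the parts exactly against the mat.

```bash
cat >> h.py <<'E'
def blob(c,z,x,y,r=.045,mm=.0005,th=45):
    "largest blob unlike the mat near (x,y), on plane z: contour in world mm"
    im=rect(c,z,x-r,x+r,y-r,y+r,mm).astype(np.float32)
    bg=np.median(im[:,:].reshape(-1,3),0) if r>.04 else None
    d=np.abs(im-bg).max(2); m=(d>th).astype(np.uint8)
    m=cv2.morphologyEx(m,cv2.MORPH_CLOSE,np.ones((9,9)))
    k,l,st,ce=cv2.connectedComponentsWithStats(m)
    h,w=m.shape; i=1+np.argmin([np.hypot(*(ce[j]-[w/2,h/2]))-st[j,4]/50 for j in range(1,k)])
    p=np.argwhere(l==i); return np.c_[(x+r)*1e3-p[:,0]*mm*1e3,(y+r)*1e3-p[:,1]*mm*1e3].astype(np.float32)
E
python3 - <<'E'
from h import *
T=np.load("top0.npz");S=np.load("scene0.npz")
for n,z,x,y,r in[("teal",.0655,.442,.06,.042),("module",.062,.432,-.012,.045),("yellow",.0655,.437,-.085,.042),("driver",.061,.408,.13,.047)]:
  for nm,c in(("top",T),("scene",S)):
    for th in(35,55):
      p=blob(c,z,x,y,r,th=th)
      b=cv2.minAreaRect(p);q=cv2.boxPoints(b);e=q[1]-q[0],q[2]-q[1]
      L=max(e,key=np.linalg.norm);W=min(e,key=np.linalg.norm)
      print(n,nm,th,"rect",np.round(b[0],1),"L %.1f W %.1f dirL %.1f"%(np.linalg.norm(L),np.linalg.norm(W),np.degrees(np.arctan2(L[1],L[0]))%180),"centroid",p.mean(0).round(1), "circ",np.round(np.r_[cv2.minEnclosingCircle(p)],1) if 0 else np.round(cv2.minEnclosingCircle(p)[0],1),round(cv2.minEnclosingCircle(p)[1],1))
# white / red cut-outs in scene view
hs=cv2.cvtColor(S["img"],cv2.COLOR_RGB2HSV)
for n,lo,hi,pts in[("white",(0,0,170),(180,50,255),[[.356,.225,.063],[.3487,.287,.063]]),("red",(0,150,100),(8,255,255),[[.4377,-.2316,.063],[.4313,-.1739,.063]])]:
    m=cv2.inRange(hs,lo,hi);k,l,st,ce=cv2.connectedComponentsWithStats(m)
    for P in pts:
        u=proj(S,P)[0].round().astype(int);i=l[u[1],u[0]]
        w=ray(S,np.argwhere(l==i)[:,::-1],.063)[:,:2]*1e3;b=cv2.minAreaRect(w.astype(np.float32))
        print(n,i,st[i].tolist(),np.round(b[0],1),np.round(b[1]),round(b[2],1))
# rectified mosaic
a=[rect(T,.062,x-.045,x+.045,y-.045,y+.045,.00036) for x,y in((.442,.06),(.432,-.012),(.437,-.085))]
b=[rect(S,.062,x-.045,x+.045,y-.045,y+.045,.00036) for x,y in((.442,.06),(.432,-.012),(.437,-.085))]
cv2.imwrite("pics/mos.png",np.vstack([np.hstack(a),np.hstack(b)])[:,:,::-1])
E
```

```text
teal top 35 rect [443.5  64.2] L 52.1 W 16.2 dirL 75.3 centroid [443.5  64.4] circ [442.5  64.5] 26.1
teal top 55 rect [443.7  64.6] L 49.4 W 14.2 dirL 76.0 centroid [443.6  65. ] circ [442.1  65.1] 24.7
teal scene 35 rect [444.3  61.3] L 58.8 W 22.3 dirL 72.4 centroid [444.9  61.8] circ [444.5  61.2] 30.0
teal scene 55 rect [445.7  62. ] L 53.6 W 17.9 dirL 80.3 centroid [445.1  65.5] circ [443.   62.5] 26.8
module top 35 rect [431.9 -13.4] L 59.7 W 33.1 dirL 58.4 centroid [432.3 -12.5] circ [432.4 -12.6] 30.8
module top 55 rect [431.9 -13.5] L 57.8 W 30.9 dirL 58.7 centroid [432.2 -12.6] circ [431.8 -12.6] 29.8
module scene 35 rect [435.7 -20.8] L 64.5 W 41.9 dirL 60.9 centroid [435.5 -17.8] circ [431.3 -17.9] 33.4
module scene 55 rect [437.5 -17.4] L 51.8 W 37.5 dirL 60.3 centroid [435.3 -17.6] circ [433.2 -14.7] 27.4
yellow top 35 rect [442.6 -80.8] L 51.6 W 18.9 dirL 40.7 centroid [443.6 -80.8] circ [443.3 -81.7] 25.9
yellow top 55 rect [442.8 -80.9] L 49.8 W 16.5 dirL 40.8 centroid [443.7 -80.8] circ [443.4 -81.6] 24.9
yellow scene 35 rect [445.1 -86.2] L 55.5 W 30.2 dirL 43.0 centroid [445.1 -86.2] circ [445. -86.] 29.1
yellow scene 55 rect [444.9 -86.4] L 53.0 W 26.5 dirL 45.0 centroid [444.8 -86.5] circ [444.8 -86.2] 27.2
driver top 35 rect [408.2 130.5] L 62.4 W 60.6 dirL 150.9 centroid [408.  130.5] circ [408.2 130.4] 31.6
driver top 55 rect [408.2 130.4] L 59.8 W 57.7 dirL 151.6 centroid [408.3 130.6] circ [408.3 130.7] 30.4
driver scene 35 rect [410.7 126.5] L 63.7 W 59.3 dirL 153.4 centroid [410.3 126.1] circ [412.  125.2] 34.2
driver scene 55 rect [410.1 126.2] L 58.6 W 53.7 dirL 153.4 centroid [409.4 126.1] circ [411.7 124.2] 32.1
white 227 [313, 235, 29, 17, 303] [359.4 219.2] [72. 43.] 6.8
white 262 [307, 253, 25, 13, 187] [352.3 281.7] [63. 28.] 6.5
red 118 [348, 140, 40, 25, 504] [ 439.1 -221.9] [ 97. 143.] 6.4
red 118 [348, 140, 40, 25, 504] [ 439.1 -221.9] [ 97. 143.] 6.4
```

View pics/mos.png

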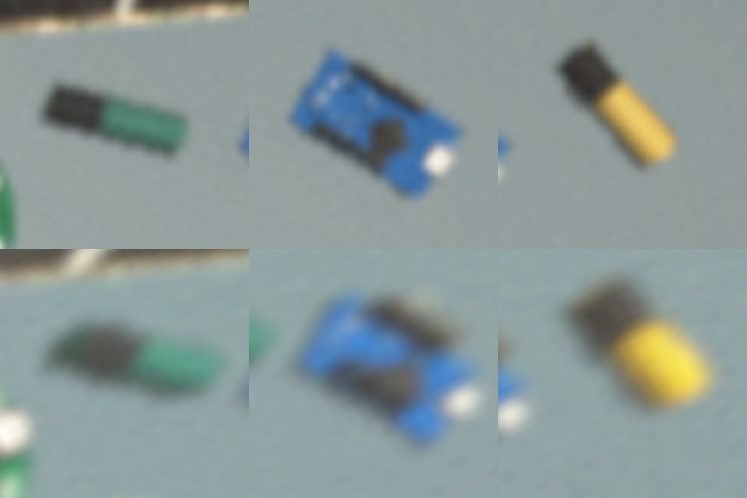

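```bash
cat >> h.py <<'E'
def go(*targets,s=None):
    "tool-frame shifts (units of 60 mm) from one target (x,y,z[m], closing dir[deg]) to the next, and the z turn (units of 8 deg)"
    if s is None:
        from plant import ctrl; s=ctrl.read_state()
    R=np.array(s["orientation"]);p=np.array(s["ee_pos"])
    a=np.degrees(np.arctan2(R[1,1],R[0,1]))
    print("t %.2f at"%s["clock"],(p*1e3).round(1),"closing %.1f"%a,"tilt",R[:2,2].round(3),"F",np.round(s["contact_force"],1),"width %.3f"%s["gripper_width"],"gf %.0f"%s["gripper_force"])
    for t in targets:
        d=(np.array(t[:3])-p); o=R.T@d/.06; da=((a-t[3]+90)%180-90)/8
        print(" ->",t,"offset",o.round(3),"turn(after) %.3f"%da,"rows>=%d"%np.ceil(max(np.abs(o).max(),np.linalg.norm(d)/.0625)))
        p=np.array(t[:3]); th=np.radians(-(-da*8)); 
        c,q=np.cos(np.radians(da*8)),np.sin(np.radians(da*8)); R=R@np.array([[c,-q,0],[q,c,0],[0,0,1]]); a-=da*8
E
python3 - <<'E'
from h import *
T=np.load("top0.npz");S=np.load("scene0.npz")
# capacitor top: bright blob near its expected pixel in both views
for c,u in((T,(347,230)),(S,(327,210))):
    g=cv2.cvtColor(c["img"],cv2.COLOR_RGB2HSV);m=cv2.inRange(g,(0,0,150),(180,60,255))
    k,l,st,ce=cv2.connectedComponentsWithStats(m,connectivity=4);i=l[u[1],u[0]]
    print(i,st[i].tolist(),ce[i].round(1),(ray(c,ce[i],.090)*1e3).round(1))
# triangulated height of things seen in both: gap between rays (consistency)
def tri(a,b):
    P=[c["intrinsics"]@np.c_[c["R"],c["t"]] for c in(T,S)]
    X=cv2.triangulatePoints(P[0],P[1],np.float64(a).reshape(2,1),np.float64(b).reshape(2,1));X=(X[:3]/X[3]).ravel()
    print("tri",(X*1e3).round(1),"reproj err",(proj(T,X)[0]-a).round(2),(proj(S,X)[0]-b).round(2))
wm=[(304.9,252.4),(277.1,255.2)]
hs=cv2.cvtColor(S["img"],cv2.COLOR_RGB2HSV);m=cv2.inRange(hs,(0,0,170),(180,50,255));k,l,st,ce=cv2.connectedComponentsWithStats(m)
for a,i in zip(wm,(227,262)): tri(a,ce[i])
go((.46,-.15,.20,-65),(.41,.13,.20,-65))
E
```

```text
10 [255, 170, 282, 127, 16899] [387.1 245.6] [[371.7  46.6  90. ]]
1 [0, 0, 438, 454, 80961] [172.2 173.2] [[889.2 205.1  90. ]]
tri [355.9 225.3  69.6] reproj err [-0.06 -0.17] [0.09 0.02]
tri [348.8 286.9  69.5] reproj err [-0.1  -0.27] [0.15 0.03]
t 0.10 at [ 274.7 -588.3  230.3] closing -65.0 tilt [-0.001  0.002] F [0.  0.7 0.1] width 1.000 gf 0
 -> (0.46, -0.15, 0.2, -65) offset [ 5.889 -5.312  0.517] turn(after) 0.004 rows>=8
 -> (0.41, 0.13, 0.2, -65) offset [ 1.217 -4.582  0.01 ] turn(after) 0.000 rows>=5
```

Emit:
{"name": "step_arm", "arguments": {"deltas": [{"offset":[0.736,-0.664,0.065],"rotation":[0,0,0],"grip":45},{"offset":[0.736,-0.664,0.065],"rotation":[0,0,0],"grip":45},{"offset":[0.736,-0.664,0.065],"rotation":[0,0,0],"grip":45},{"offset":[0.736,-0.664,0.065],"rotation":[0,0,0],"grip":45}], "newtons": 30}}

```text
clock: 0.6
ee_pos: [0.3681, -0.3677, 0.2153]
orientation: [[0.906, 0.423, -0.0], [0.423, -0.906, 0.001], [0.0, -0.001, -1.0]]
contact_force: [0.3, 0.1, -0.1]
gripper_width: 0.525
gripper_force: 0.0
```

Emit:
{"name": "step_arm", "arguments": {"deltas": [{"offset":[0.736,-0.664,0.065],"rotation":[0,0,0],"grip":45},{"offset":[0.736,-0.664,0.065],"rotation":[0,0,0],"grip":45},{"offset":[0.736,-0.664,0.065],"rotation":[0,0,0],"grip":45},{"offset":[0.736,-0.664,0.065],"rotation":[0,0,0],"grip":45}]}}

```text
clock: 1.1
ee_pos: [0.4606, -0.1489, 0.1999]
orientation: [[0.906, 0.423, -0.0], [0.423, -0.906, -0.0], [-0.0, -0.0, -1.0]]
contact_force: [0.7, -0.0, -0.1]
gripper_width: 0.526
gripper_force: 0.0
```

Emit:
{"name": "step_arm", "arguments": {"deltas": [{"offset":[0.243,-0.916,0],"rotation":[0,0,0],"grip":45},{"offset":[0.243,-0.916,0],"rotation":[0,0,0],"grip":45},{"offset":[0.243,-0.916,0],"rotation":[0,0,0],"grip":45},{"offset":[0.243,-0.916,0],"rotation":[0,0,0],"grip":45},{"offset":[0.243,-0.916,0],"rotation":[0,0,0],"grip":45}]}}

```text
clock: 1.72
ee_pos: [0.4095, 0.1308, 0.2001]
orientation: [[0.906, 0.423, 0.0], [0.423, -0.906, -0.0], [0.0, 0.0, -1.0]]
contact_force: [1.4, 0.4, -0.8]
gripper_width: 0.528
gripper_force: 0.0
```

```bash
python3 - <<'E'
from h import *
from plant import ctrl
T=np.load("top0.npz")
print("cap top",(ray(T,(346.8,229.6),.090)*1e3).round(1))
s=ctrl.read_state();p=np.array(s["ee_pos"]);R=np.array(s["orientation"])
o=[]
for n in("scene","top"):
    c=ctrl.capture(n);np.savez(n+"1.npz",**c)
    im=c["img"].copy();u=proj(c,p)[0]
    x,y=int(u[0]),int(u[1]);print(n,u.round(1))
    k=5;im=c["img"][y-50:y+50,x-40:x+40];im=cv2.resize(im,None,fx=k,fy=k,interpolation=cv2.INTER_CUBIC)
    for q,col in((p,(255,0,0)),(p+R[:,1]*.0225-R[:,2]*.002,(255,255,0)),(p-R[:,1]*.0225-R[:,2]*.002,(255,255,0)),(p-R[:,2]*.073,(0,255,255))):
        v=(proj(c,q)[0]-[x-40,y-50]+.5)*k;cv2.circle(im,tuple(int(t) for t in v),4,col,1)
    o.append(im)
cv2.imwrite("pics/grip1.png",np.hstack(o)[:,:,::-1])
E
```

```text
cap top [[405.2 134.1  90. ]]
scene [326.9 179.6]
top [351.8 219.7]
```

View pics/grip1.png

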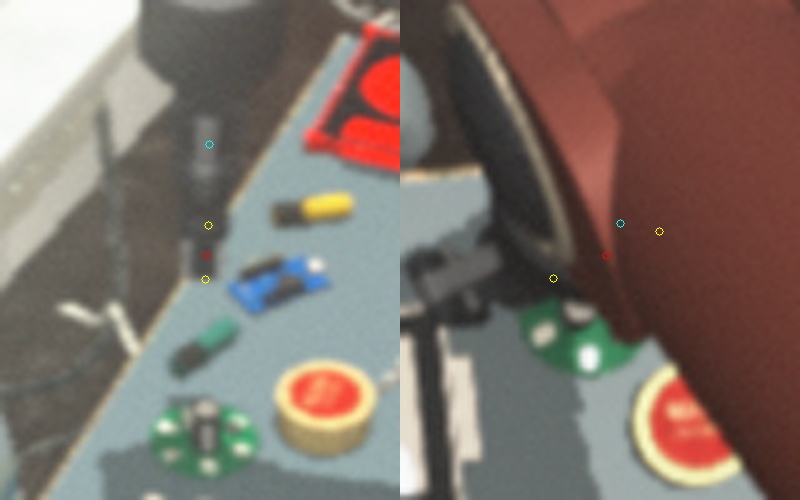

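The near fingertip in the scene view sits at crop (203,278) against a projected (206,279), so the scene calibration agrees with the robot. The top view is blocked by the arm. The two cameras differ by about 5 mm along the scene camera's viewing line. I'll close along that line on the capacitor, so the grasp itself settles the difference.

```bash
python3 - <<'E'
from h import *
S=np.load("scene1.npz")
print("cap scene",(ray(S,(286+207/5-.5,129+405/5-.5),.090)*1e3).round(1))
go((.406,.132,.110,-65),(.406,.132,.072,-65))
E
```

```text
cap scene [[408.8 127.   90. ]]
t 1.82 at [408.2 136.5 200.3] closing -64.2 tilt [-0.     0.004] F [ 0.2 -1.   0.7] width 0.527 gf 0
 -> (0.406, 0.132, 0.11, -65) offset [-0.068  0.057  1.504] turn(after) 0.099 rows>=2
 -> (0.406, 0.132, 0.072, -65) offset [-0.001  0.002  0.633] turn(after) 0.000 rows>=1
```

Emit:
{"name": "step_arm", "arguments": {"deltas": [{"offset":[-0.06,0,0.5],"rotation":[0,0,0],"grip":60},{"offset":[0,-0.05,0.5],"rotation":[0,0,0],"grip":60},{"offset":[0,0,0.4],"rotation":[0,0,0],"grip":60},{"offset":[0,0,0],"rotation":[0,0,0],"grip":60},{"offset":[0,0,0],"rotation":[0,0,0],"grip":60}]}}

```text
clock: 2.45
ee_pos: [0.406, 0.1301, 0.1167]
orientation: [[0.906, 0.422, 0.001], [0.422, -0.906, 0.0], [0.001, 0.0, -1.0]]
contact_force: [-0.2, 0.4, -0.0]
gripper_width: 0.701
gripper_force: 0.0
```

```bash
python3 - <<'E'
from h import *
from plant import ctrl
go((.406,.132,.072,-65))
s=ctrl.read_state();p=np.array(s["ee_pos"]);R=np.array(s["orientation"])
c=ctrl.capture("scene");np.savez("scene2.npz",**c);u=proj(c,p)[0];x,y=int(u[0]),int(u[1]);print(u)
k=8;im=cv2.resize(c["img"][y-35:y+35,x-40:x+40],None,fx=k,fy=k,interpolation=cv2.INTER_CUBIC)
for w in(0,.03,-.03):
    v=(proj(c,p+R[:,1]*w-R[:,2]*.005*(w!=0))[0]-[x-40,y-35]+.5)*k;cv2.circle(im,tuple(int(t) for t in v),4,(255,255,0),1)
cv2.imwrite("pics/grip2.png",im[:,:,::-1])
go((.406,.132,.072,-65))
E
```

```text
t 2.45 at [406.  130.1 116.7] closing -65.0 tilt [0.001 0.   ] F [-0.2  0.4 -0. ] width 0.701 gf 0
 -> (0.406, 0.132, 0.072, -65) offset [ 0.012 -0.029  0.745] turn(after) -0.001 rows>=1
[327.46786698 203.32807647]
t 2.50 at [406.3 130.3 117. ] closing -65.0 tilt [0.002 0.001] F [1.1 0.3 0.3] width 0.706 gf 0
 -> (0.406, 0.132, 0.072, -65) offset [ 0.006 -0.028  0.75 ] turn(after) -0.000 rows>=1
```

View pics/grip2.png

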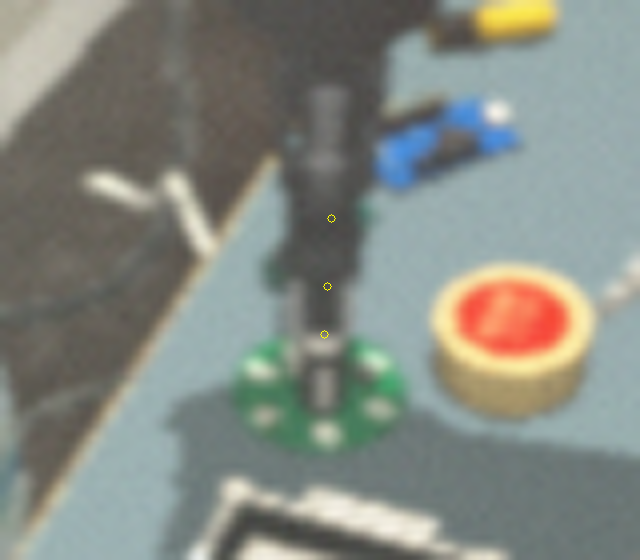

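The capacitor (crop x≈324) is in line with the fingers (≈323), so I'll go down and close on it.

Emit:
{"name": "step_arm", "arguments": {"deltas": [{"offset":[0,0,0.35],"rotation":[0,0,0],"grip":60},{"offset":[0,0,0.35],"rotation":[0,0,0],"grip":60},{"offset":[0,0,0],"rotation":[0,0,0],"grip":60},{"offset":[0,0,0],"rotation":[0,0,0],"grip":30},{"offset":[0,0,0],"rotation":[0,0,0],"grip":22}]}}

```text
clock: 3.12
ee_pos: [0.4062, 0.1306, 0.0751]
orientation: [[0.906, 0.423, 0.002], [0.423, -0.906, 0.001], [0.002, 0.0, -1.0]]
contact_force: [0.3, 0.3, -0.3]
gripper_width: 0.282
gripper_force: 0.0
```

Emit:
{"name": "step_arm", "arguments": {"deltas": [{"offset":[0,0,0],"rotation":[0,0,0],"grip":10},{"offset":[0,0,0],"rotation":[0,0,0],"grip":10},{"offset":[0,0,0],"rotation":[0,0,0],"grip":10}]}}

```text
clock: 3.5
ee_pos: [0.4061, 0.1306, 0.0751]
orientation: [[0.906, 0.423, 0.002], [0.423, -0.906, 0.001], [0.002, 0.0, -1.0]]
contact_force: [0.3, -0.3, 6.5]
gripper_width: 0.181
gripper_force: 29.2
```

```bash
python3 - <<'E'
from h import *
from plant import ctrl
go()
o=[]
for n in("scene","top"):
    c=ctrl.capture(n);np.savez(n+"3.npz",**c)
    o.append(rect(c,.062,.36,.46,.08,.18,.00025))
cv2.imwrite("pics/grip3.png",np.hstack(o)[:,:,::-1])
E
```

```text
t 3.50 at [406.1 130.6  75.1] closing -65.0 tilt [0.002 0.001] F [ 0.3 -0.3  6.5] width 0.181 gf 29
```

View pics/grip3.png

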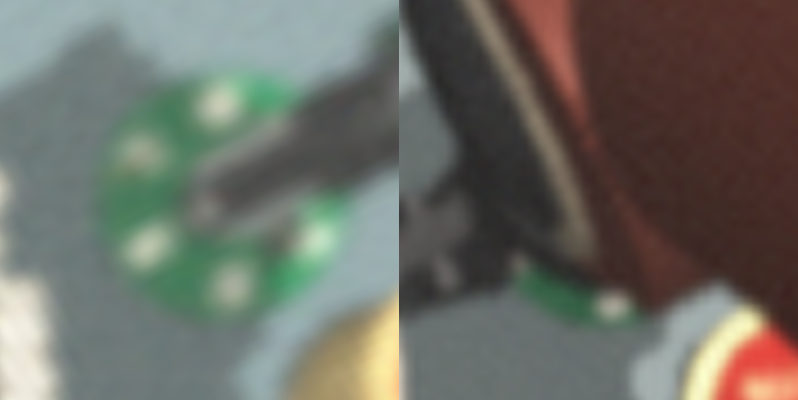

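The capacitor is held: opening 15.4 mm, grip 29 N. The grasp also settles the camera bias. Using the 5 mm capacitor offset, the top view needs about (+0.9, −1.4) mm and the scene view about (−1.4, +2.8) mm. Next I'll lift and carry it to the red tray.

Emit:
{"name": "step_arm", "arguments": {"deltas": [{"offset":[0,0,-0.4],"rotation":[0,0,0],"grip":10},{"offset":[0,0,-0.6],"rotation":[0,0,0],"grip":10},{"offset":[0,0,-0.4],"rotation":[0,0,0],"grip":10}], "newtons": 40}}

```text
clock: 3.98
ee_pos: [0.4058, 0.1304, 0.1597]
orientation: [[0.906, 0.423, 0.002], [0.423, -0.906, 0.001], [0.002, 0.0, -1.0]]
contact_force: [1.1, 0.1, -0.3]
gripper_width: 0.18
gripper_force: 39.0
```

Emit:
{"name": "step_arm", "arguments": {"deltas": [{"offset":[-0.172,0.752,0],"rotation":[0,0,0],"grip":10},{"offset":[-0.172,0.752,0],"rotation":[0,0,0],"grip":10},{"offset":[-0.172,0.752,0],"rotation":[0,0,0],"grip":10},{"offset":[-0.172,0.752,0],"rotation":[0,0,0],"grip":10}]}}

```text
clock: 4.47
ee_pos: [0.4446, -0.052, 0.1584]
orientation: [[0.906, 0.423, 0.001], [0.423, -0.906, 0.0], [0.001, 0.0, -1.0]]
contact_force: [0.7, -0.1, -0.3]
gripper_width: 0.178
gripper_force: 39.1
```

Emit:
{"name": "step_arm", "arguments": {"deltas": [{"offset":[-0.352,0.659,0],"rotation":[0,0,0],"grip":10},{"offset":[-0.352,0.659,0],"rotation":[0,0,0],"grip":10},{"offset":[-0.352,0.659,0],"rotation":[0,0,0],"grip":10},{"offset":[-0.352,0.659,0],"rotation":[0,0,0],"grip":10},{"offset":[0,0,0],"rotation":[0,0,0],"grip":10}]}}

```text
clock: 5.1
ee_pos: [0.4336, -0.2344, 0.1581]
orientation: [[0.91, 0.416, -0.0], [0.416, -0.91, -0.003], [-0.001, 0.002, -1.0]]
contact_force: [0.3, -0.0, -0.4]
gripper_width: 0.176
gripper_force: 39.1
```

Emit:
{"name": "step_arm", "arguments": {"deltas": [{"offset":[0,0,0.5],"rotation":[0,0,0],"grip":10},{"offset":[0,0,0.3],"rotation":[0,0,0],"grip":10},{"offset":[0,0,0],"rotation":[0,0,0],"grip":10},{"offset":[0,0,0],"rotation":[0,0,0],"grip":10}]}}

```text
clock: 5.6
ee_pos: [0.4354, -0.2293, 0.1108]
orientation: [[0.906, 0.424, 0.001], [0.424, -0.906, -0.0], [0.001, 0.001, -1.0]]
contact_force: [0.5, -0.5, -0.0]
gripper_width: 0.18
gripper_force: 39.1
```

```bash
python3 - <<'E'
from h import *
from plant import ctrl
go((.4354,-.2292,.081,-65))
o=[]
for n in("scene","top"):
    c=ctrl.capture(n);np.savez(n+"4.npz",**c)
    o.append(rect(c,.068,.385,.485,-.28,-.15,.00033))
cv2.imwrite("pics/grip4.png",np.hstack(o)[:,:,::-1])
E
```

```text
t 5.60 at [ 435.4 -229.3  110.8] closing -64.9 tilt [ 0.001 -0.   ] F [ 0.5 -0.5 -0. ] width 0.180 gf 39
 -> (0.4354, -0.2292, 0.081, -65) offset [-0.    -0.001  0.496] turn(after) 0.010 rows>=1
```

View pics/grip4.png

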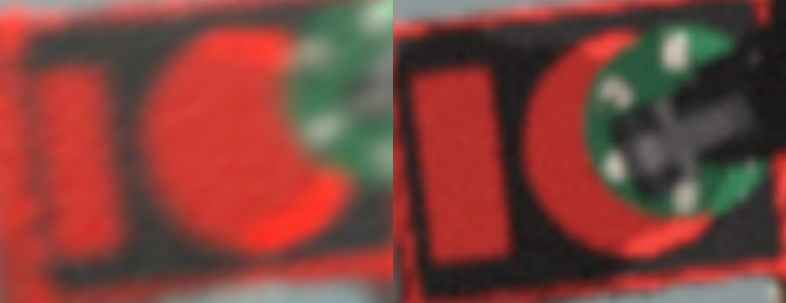

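Emit:
{"name": "step_arm", "arguments": {"deltas": [{"offset":[0,0,0.39],"rotation":[0,0,0],"grip":10},{"offset":[0,0,0],"rotation":[0,0,0],"grip":10}]}}

```text
clock: 5.95
ee_pos: [0.4341, -0.2293, 0.0864]
orientation: [[0.906, 0.423, -0.002], [0.423, -0.906, 0.001], [-0.001, -0.002, -1.0]]
contact_force: [-0.2, -0.3, -1.1]
gripper_width: 0.176
gripper_force: 39.1
```

```bash
python3 - <<'E'
from h import *
from plant import ctrl
go((.4354,-.2292,.081,-65))
o=[]
for n in("scene","top"):
    c=ctrl.capture(n);np.savez(n+"5.npz",**c)
    o.append(rect(c,.070,.385,.485,-.29,-.16,.00033))
cv2.imwrite("pics/grip5.png",np.hstack(o)[:,:,::-1])
E
```

```text
t 5.95 at [ 434.1 -229.3   86.4] closing -65.0 tilt [-0.002  0.001] F [-0.2 -0.3 -1.1] width 0.176 gf 39
 -> (0.4354, -0.2292, 0.081, -65) offset [0.02  0.007 0.089] turn(after) 0.004 rows>=1
```

View pics/grip5.png

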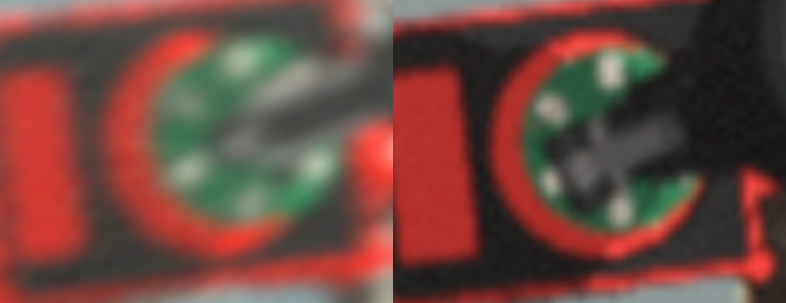

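In both views the board sits about 2 mm too far towards −y after taking out parallax (left gaps of 11 mm in top and 15 mm in scene, where 8.3 and 13.2 are expected). I'll correct that, lower and release.

Emit:
{"name": "step_arm", "arguments": {"deltas": [{"offset":[0.014,-0.03,0],"rotation":[0,0,0],"grip":10},{"offset":[0,0,0.1],"rotation":[0,0,0],"grip":10},{"offset":[0,0,0],"rotation":[0,0,0],"grip":10},{"offset":[0,0,0],"rotation":[0,0,0],"grip":10}]}}

```text
clock: 6.55
ee_pos: [0.4348, -0.2277, 0.0807]
orientation: [[0.906, 0.423, -0.0], [0.423, -0.906, 0.0], [-0.0, -0.0, -1.0]]
contact_force: [0.7, 0.1, -0.3]
gripper_width: 0.175
gripper_force: 39.1
```

Emit:
{"name": "step_arm", "arguments": {"deltas": [{"offset":[0,0,0],"rotation":[0,0,0],"grip":22},{"offset":[0,0,0],"rotation":[0,0,0],"grip":28},{"offset":[0,0,0],"rotation":[0,0,0],"grip":34},{"offset":[0,0,-0.3],"rotation":[0,0,0],"grip":34},{"offset":[0,0,-0.6],"rotation":[0,0,0],"grip":34}]}}

```text
clock: 7.18
ee_pos: [0.4338, -0.2272, 0.1342]
orientation: [[0.906, 0.423, -0.003], [0.423, -0.906, 0.002], [-0.002, -0.003, -1.0]]
contact_force: [0.2, -0.5, -0.6]
gripper_width: 0.405
gripper_force: 0.0
```

Emit:
{"name": "step_arm", "arguments": {"deltas": [{"offset":[0,0,-0.6],"rotation":[0,0,0],"grip":34},{"offset":[0,0,0],"rotation":[0,0,0],"grip":34},{"offset":[0,0,0],"rotation":[0,0,0],"grip":34}]}}

```text
clock: 7.55
ee_pos: [0.4342, -0.2275, 0.1702]
orientation: [[0.906, 0.423, -0.001], [0.423, -0.906, 0.0], [-0.001, -0.001, -1.0]]
contact_force: [0.5, -0.8, -0.0]
gripper_width: 0.399
gripper_force: 0.0
```

```bash
python3 - <<'E'
from h import *
go((.437,-.15,.16,-65),(.4437,-.0822,.16,-49.2),(.4437,-.0822,.064,-49.2))
E
```

```text
t 7.55 at [ 434.2 -227.5  170.2] closing -65.0 tilt [-0.001  0.   ] F [ 0.5 -0.8 -0. ] width 0.399 gf 0
 -> (0.437, -0.15, 0.16, -65) offset [ 0.588 -1.151  0.171] turn(after) 0.003 rows>=2
 -> (0.4437, -0.0822, 0.16, -49.2) offset [ 0.579 -0.977  0.   ] turn(after) -1.975 rows>=2
 -> (0.4437, -0.0822, 0.064, -49.2) offset [1.0e-03 2.0e-03 1.6e+00] turn(after) 0.000 rows>=2
```

Emit:
{"name": "step_arm", "arguments": {"deltas": [{"offset":[0.292,-0.532,0],"rotation":[0,0,0],"grip":34},{"offset":[0.292,-0.532,0],"rotation":[0,0,0],"grip":34},{"offset":[0.292,-0.532,0],"rotation":[0,0,0],"grip":34},{"offset":[0.292,-0.532,0],"rotation":[0,0,0],"grip":34}]}}

```text
clock: 8.05
ee_pos: [0.4433, -0.0811, 0.1694]
orientation: [[0.906, 0.423, -0.003], [0.423, -0.906, 0.001], [-0.003, -0.002, -1.0]]
contact_force: [-0.0, -0.1, 0.1]
gripper_width: 0.401
gripper_force: 0.0
```

Emit:
{"name": "step_arm", "arguments": {"deltas": [{"offset":[0,0,0.4],"rotation":[0,0,-0.988],"grip":34},{"offset":[0,0,0.5],"rotation":[0,0,-0.988],"grip":34},{"offset":[0,0,0.4],"rotation":[0,0,0],"grip":34},{"offset":[0,0,0],"rotation":[0,0,0],"grip":34},{"offset":[0,0,0],"rotation":[0,0,0],"grip":34}]}}

```text
clock: 8.68
ee_pos: [0.4443, -0.0823, 0.0927]
orientation: [[0.757, 0.654, -0.0], [0.654, -0.757, 0.0], [-0.0, -0.0, -1.0]]
contact_force: [-0.5, -0.3, -0.2]
gripper_width: 0.397
gripper_force: 0.0
```

```bash
python3 - <<'E'
from h import *
from plant import ctrl
go((.4437,-.0826,.064,-49.2))
o=[]
for n in("scene","top"):
    c=ctrl.capture(n);np.savez(n+"6.npz",**c)
    o.append(rect(c,.0655,.385,.485,-.145,-.015,.00033)if n=="scene" else rect(c,.063,.385,.485,-.28,-.15,.00033))
cv2.imwrite("pics/grip6.png",np.hstack(o)[:,:,::-1])
E
```

```text
t 8.68 at [444.3 -82.3  92.7] closing -49.2 tilt [-0.  0.] F [-0.5 -0.3 -0.2] width 0.397 gf 0
 -> (0.4437, -0.0826, 0.064, -49.2) offset [-0.011 -0.003  0.479] turn(after) 0.005 rows>=1
```

View pics/grip6.png

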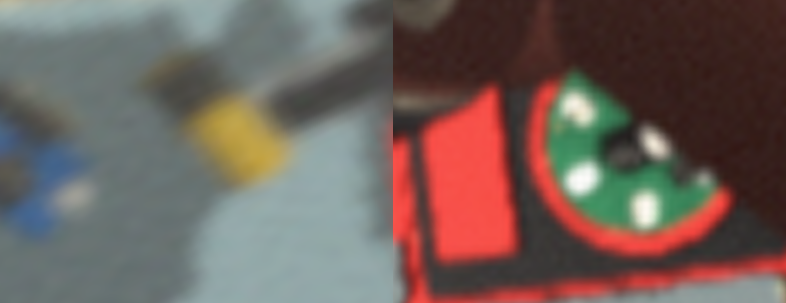

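The driver board lies inside its round cut-out with a gap of about 6 mm (right panel), and the yellow cell is under the fingers. I'll grasp it.

Emit:
{"name": "step_arm", "arguments": {"deltas": [{"offset":[-0.01,0,0.3],"rotation":[0,0,0],"grip":34},{"offset":[0,0,0.175],"rotation":[0,0,0],"grip":34},{"offset":[0,0,0],"rotation":[0,0,0],"grip":34},{"offset":[0,0,0],"rotation":[0,0,0],"grip":22},{"offset":[0,0,0],"rotation":[0,0,0],"grip":16}]}}

```text
clock: 9.4
ee_pos: [0.4442, -0.0828, 0.0647]
orientation: [[0.757, 0.654, 0.001], [0.654, -0.757, -0.0], [0.001, 0.001, -1.0]]
contact_force: [-0.7, 0.6, -0.7]
gripper_width: 0.187
gripper_force: 0.0
```

Emit:
{"name": "step_arm", "arguments": {"deltas": [{"offset":[0,0,0],"rotation":[0,0,0],"grip":5},{"offset":[0,0,0],"rotation":[0,0,0],"grip":5},{"offset":[0,0,0],"rotation":[0,0,0],"grip":5}]}}

```text
clock: 9.78
ee_pos: [0.4442, -0.0828, 0.0648]
orientation: [[0.757, 0.654, 0.001], [0.654, -0.757, -0.0], [0.001, 0.001, -1.0]]
contact_force: [-1.0, 0.7, 5.8]
gripper_width: 0.144
gripper_force: 40.4
```

```bash
python3 - <<'E'
from h import *
from plant import ctrl
go((.4437,-.0826,.13,-49.2),(.4335,-.1748,.13,-83.6))
c=ctrl.capture("scene");np.savez("scene7.npz",**c)
cv2.imwrite("pics/grip7.png",rect(c,.0655,.4,.49,-.13,-.04,.00015)[:,:,::-1])
E
```

```text
t 9.78 at [444.2 -82.8  64.8] closing -49.2 tilt [ 0.001 -0.   ] F [-1.   0.7  5.8] width 0.144 gf 40
 -> (0.4437, -0.0826, 0.13, -49.2) offset [-0.003 -0.008 -1.087] turn(after) 0.004 rows>=2
 -> (0.4335, -0.1748, 0.13, -83.6) offset [-1.133  1.052  0.   ] turn(after) 4.300 rows>=2
```

View pics/grip7.png

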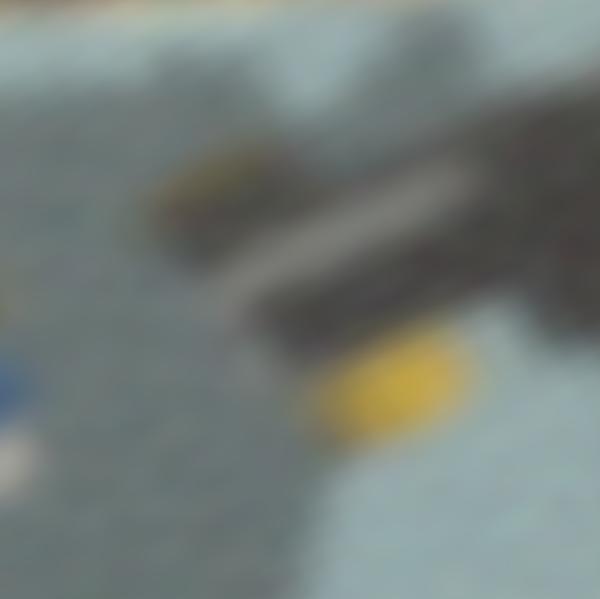

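Held at 40 N with the pads near mid-cell; the sleeve shows on both sides. I'll lift, carry and turn it to the red tray's oblong cut-out.

Emit:
{"name": "step_arm", "arguments": {"deltas": [{"offset":[0,0,-0.5],"rotation":[0,0,0],"grip":5},{"offset":[0,0,-0.6],"rotation":[0,0,0],"grip":5},{"offset":[-0.57,0.51,0],"rotation":[0,0,0],"grip":5},{"offset":[-0.57,0.51,0],"rotation":[0,0,0],"grip":5}]}}

```text
clock: 10.32
ee_pos: [0.4324, -0.1745, 0.1308]
orientation: [[0.755, 0.656, 0.002], [0.656, -0.755, -0.0], [0.001, 0.001, -1.0]]
contact_force: [0.4, 0.3, -0.0]
gripper_width: 0.146
gripper_force: 39.7
```

Emit:
{"name": "step_arm", "arguments": {"deltas": [{"offset":[0,0,0],"rotation":[0,0,0.86],"grip":5},{"offset":[0,0,0],"rotation":[0,0,0.86],"grip":5},{"offset":[0,0,0],"rotation":[0,0,0.86],"grip":5},{"offset":[0,0,0],"rotation":[0,0,0.86],"grip":5},{"offset":[0,0,0],"rotation":[0,0,0.86],"grip":5}]}}

```text
clock: 10.95
ee_pos: [0.4318, -0.1737, 0.13]
orientation: [[0.994, 0.108, -0.001], [0.108, -0.994, 0.0], [-0.0, -0.0, -1.0]]
contact_force: [0.1, -0.2, -0.6]
gripper_width: 0.146
gripper_force: 39.7
```

Emit:
{"name": "step_arm", "arguments": {"deltas": [{"offset":[0,0,0.4],"rotation":[0,0,0],"grip":5},{"offset":[0,0,0.3],"rotation":[0,0,0],"grip":5},{"offset":[0,0,0],"rotation":[0,0,0],"grip":5},{"offset":[0,0,0],"rotation":[0,0,0],"grip":5}]}}

```text
clock: 11.45
ee_pos: [0.4324, -0.1739, 0.0886]
orientation: [[0.994, 0.112, 0.001], [0.112, -0.994, -0.0], [0.001, 0.0, -1.0]]
contact_force: [-0.3, -0.7, -0.2]
gripper_width: 0.146
gripper_force: 39.7
```

```bash
python3 - <<'E'
from h import *
from plant import ctrl
go((.4325,-.1738,.071,-83.6))
z=np.array(ctrl.read_state()["ee_pos"])[2]
o=[]
for n in("scene","top"):
    c=ctrl.capture(n);np.savez(n+"8.npz",**c)
    # rectify at cell mid-height as held (left) and at the foam top (right)
    o.append(np.vstack([rect(c,h,.385,.485,-.24,-.13,.00035) for h in(z+.001,.068)]))
cv2.imwrite("pics/grip8.png",np.hstack(o)[:,:,::-1])
E
```

```text
t 11.45 at [ 432.4 -173.9   88.6] closing -83.6 tilt [ 0.001 -0.   ] F [-0.3 -0.7 -0.2] width 0.146 gf 40
 -> (0.4325, -0.1738, 0.071, -83.6) offset [ 0.001 -0.001  0.294] turn(after) 0.004 rows>=1
```

View pics/grip8.png

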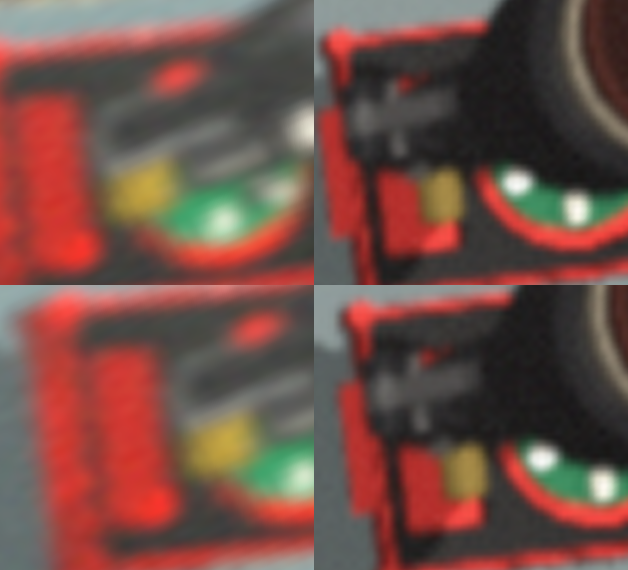

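With the 22 mm height parallax removed, the cell is about 0.1 mm off across the slot and 1.4 mm high in x, which is well within the fit. I'll lower and release it.

Emit:
{"name": "step_arm", "arguments": {"deltas": [{"offset":[-0.017,0,0.2],"rotation":[0,0,0],"grip":5},{"offset":[0,0,0.09],"rotation":[0,0,0],"grip":5},{"offset":[0,0,0],"rotation":[0,0,0],"grip":5},{"offset":[0,0,0],"rotation":[0,0,0],"grip":5}]}}

```text
clock: 12.05
ee_pos: [0.4311, -0.1739, 0.0707]
orientation: [[0.994, 0.112, -0.0], [0.112, -0.994, 0.0], [-0.0, -0.0, -1.0]]
contact_force: [-0.5, 0.5, 0.1]
gripper_width: 0.142
gripper_force: 39.7
```

Emit:
{"name": "step_arm", "arguments": {"deltas": [{"offset":[0,0,0],"rotation":[0,0,0],"grip":18},{"offset":[0,0,0],"rotation":[0,0,0],"grip":24},{"offset":[0,0,0],"rotation":[0,0,0],"grip":28},{"offset":[0,0,-0.3],"rotation":[0,0,0],"grip":28},{"offset":[0,0,-0.6],"rotation":[0,0,0],"grip":28}]}}

```text
clock: 12.68
ee_pos: [0.43, -0.1735, 0.1244]
orientation: [[0.994, 0.112, -0.004], [0.112, -0.994, 0.001], [-0.003, -0.002, -1.0]]
contact_force: [0.1, -0.2, -0.2]
gripper_width: 0.329
gripper_force: 0.0
```

Emit:
{"name": "step_arm", "arguments": {"deltas": [{"offset":[0,0,-0.6],"rotation":[0,0,0],"grip":50},{"offset":[0,0,0],"rotation":[0,0,0],"grip":50},{"offset":[0,0,0],"rotation":[0,0,0],"grip":50}]}}

```text
clock: 13.05
ee_pos: [0.4305, -0.1737, 0.1604]
orientation: [[0.994, 0.112, -0.001], [0.112, -0.994, 0.0], [-0.001, -0.001, -1.0]]
contact_force: [-0.8, 0.1, -0.9]
gripper_width: 0.589
gripper_force: 0.0
```

```bash
python3 - <<'E'
from h import *
go((.4355,-.0105,.16,-31.5))
E
```

```text
t 13.05 at [ 430.5 -173.7  160.4] closing -83.6 tilt [-0.001  0.   ] F [-0.8  0.1 -0.9] width 0.589 gf 0
 -> (0.4355, -0.0105, 0.16, -31.5) offset [ 0.387 -2.693  0.008] turn(after) -6.508 rows>=3
```

Emit:
{"name": "step_arm", "arguments": {"deltas": [{"offset":[0.097,-0.673,0],"rotation":[0,0,0],"grip":50},{"offset":[0.097,-0.673,0],"rotation":[0,0,0],"grip":50},{"offset":[0.097,-0.673,0],"rotation":[0,0,0],"grip":50},{"offset":[0.097,-0.673,0],"rotation":[0,0,0],"grip":50},{"offset":[0,0,0],"rotation":[0,0,-0.93],"grip":50}]}}

```text
clock: 13.68
ee_pos: [0.4352, -0.0065, 0.1595]
orientation: [[0.968, 0.251, -0.003], [0.251, -0.968, 0.002], [-0.003, -0.003, -1.0]]
contact_force: [0.8, -1.4, 0.5]
gripper_width: 0.585
gripper_force: 0.0
```

Emit:
{"name": "step_arm", "arguments": {"deltas": [{"offset":[0,0,0],"rotation":[0,0,-0.93],"grip":50},{"offset":[0,0,0],"rotation":[0,0,-0.93],"grip":50},{"offset":[0,0,0.1],"rotation":[0,0,-0.93],"grip":50},{"offset":[0,0,0.3],"rotation":[0,0,-0.93],"grip":50},{"offset":[0,0,0.3],"rotation":[0,0,-0.93],"grip":50}]}}

```text
clock: 14.3
ee_pos: [0.4352, -0.0107, 0.1172]
orientation: [[0.625, 0.781, -0.003], [0.781, -0.625, 0.0], [-0.001, -0.002, -1.0]]
contact_force: [-0.1, -0.6, 0.0]
gripper_width: 0.587
gripper_force: 0.0
```

Emit:
{"name": "step_arm", "arguments": {"deltas": [{"offset":[0,0,0.3],"rotation":[0,0,-0.93],"grip":50},{"offset":[0,0,0.1],"rotation":[0,0,0],"grip":50},{"offset":[0,0,0],"rotation":[0,0,0],"grip":50},{"offset":[0,0,0],"rotation":[0,0,0],"grip":50}]}}

```text
clock: 14.8
ee_pos: [0.4364, -0.0107, 0.0951]
orientation: [[0.523, 0.852, 0.001], [0.852, -0.523, -0.0], [0.0, 0.001, -1.0]]
contact_force: [-0.2, 0.2, 0.8]
gripper_width: 0.583
gripper_force: 0.0
```

```bash
python3 - <<'E'
from h import *
from plant import ctrl
go((.4354,-.0105,.065,-31.4))
c=ctrl.capture("top");np.savez("top9.npz",**c)
# yellow cell now in the red slot: colour blob, slot red remains
hs=cv2.cvtColor(c["img"],cv2.COLOR_RGB2HSV);m=cv2.inRange(hs,(18,110,80),(34,255,255))
k,l,st,ce=cv2.connectedComponentsWithStats(m)
for i in range(1,k):
    w=ray(c,ce[i],.071)[0]
    if st[i,4]>20 and .38<w[0]<.48 and -.25<w[1]<0: print("yellow",st[i].tolist(),(w*1e3).round(1))
# is the module visible in scene?
c=ctrl.capture("scene");np.savez("scene9.npz",**c)
hs=cv2.cvtColor(c["img"],cv2.COLOR_RGB2HSV);m=cv2.inRange(hs,(98,120,40),(125,255,255))
k,l,st,ce=cv2.connectedComponentsWithStats(m)
for i in range(1,k):
    w=ray(c,ce[i],.062)[0]
    if st[i,4]>20 and .38<w[0]<.48 and -.1<w[1]<.05: print("blue",st[i].tolist(),(w*1e3).round(1))
c0=np.load("scene0.npz");hs=cv2.cvtColor(c0["img"],cv2.COLOR_RGB2HSV);m=cv2.inRange(hs,(98,120,40),(125,255,255))
k,l,st,ce=cv2.connectedComponentsWithStats(m)
for i in range(1,k):
    w=ray(c0,ce[i],.062)[0]
    if st[i,4]>20 and .38<w[0]<.48 and -.1<w[1]<.05: print("blue before",st[i].tolist(),(w*1e3).round(1))
E
```

```text
t 14.80 at [436.4 -10.7  95.1] closing -31.5 tilt [ 0.001 -0.   ] F [-0.2  0.2  0.8] width 0.583 gf 0
 -> (0.4354, -0.0105, 0.065, -31.4) offset [-0.006 -0.016  0.502] turn(after) -0.017 rows>=1
blue before [343, 181, 8, 6, 21] [423.3 -32.7  62. ]
blue before [332, 184, 9, 7, 33] [442.7  -4.2  62. ]
```

Emit:
{"name": "step_arm", "arguments": {"deltas": [{"offset":[-0.006,-0.012,0.3],"rotation":[0,0,0],"grip":50},{"offset":[0,0,0.2],"rotation":[0,0,0],"grip":50},{"offset":[0,0,0],"rotation":[0,0,0],"grip":50},{"offset":[0,0,0],"rotation":[0,0,0],"grip":38},{"offset":[0,0,0],"rotation":[0,0,0],"grip":32}]}}

```text
clock: 15.52
ee_pos: [0.4357, -0.0107, 0.0653]
orientation: [[0.522, 0.853, 0.001], [0.853, -0.522, 0.0], [0.001, 0.001, -1.0]]
contact_force: [0.1, -0.3, 0.5]
gripper_width: 0.373
gripper_force: 0.0
```

Emit:
{"name": "step_arm", "arguments": {"deltas": [{"offset":[0,0,0],"rotation":[0,0,0],"grip":20},{"offset":[0,0,0],"rotation":[0,0,0],"grip":20},{"offset":[0,0,0],"rotation":[0,0,0],"grip":20}], "newtons": 30}}

```text
clock: 15.9
ee_pos: [0.4357, -0.0107, 0.0654]
orientation: [[0.522, 0.853, 0.001], [0.853, -0.522, -0.0], [0.001, 0.001, -1.0]]
contact_force: [-0.9, -0.2, 6.5]
gripper_width: 0.322
gripper_force: 29.8
```

Emit:
{"name": "step_arm", "arguments": {"deltas": [{"offset":[0,0,-0.2],"rotation":[0,0,0],"grip":20},{"offset":[0,0,-0.5],"rotation":[0,0,0],"grip":20},{"offset":[0,0,-0.5],"rotation":[0,0,0],"grip":20},{"offset":[0,0,0],"rotation":[0,0,0],"grip":20}]}}

```text
clock: 16.4
ee_pos: [0.4368, -0.0107, 0.139]
orientation: [[0.523, 0.853, 0.005], [0.853, -0.523, 0.0], [0.003, 0.005, -1.0]]
contact_force: [0.6, 0.1, -0.4]
gripper_width: 0.319
gripper_force: 29.7
```

```bash
python3 - <<'E'
from h import *
go((.43,.08,.14,-31.5),(.3627,.2238,.14,-83.4))
E
```

```text
t 16.40 at [436.8 -10.7 139. ] closing -31.5 tilt [0.005 0.   ] F [ 0.6  0.1 -0.4] width 0.319 gf 30
 -> (0.43, 0.08, 0.14, -31.5) offset [ 1.229 -0.887 -0.017] turn(after) -0.001 rows>=2
 -> (0.3627, 0.2238, 0.14, -83.4) offset [ 1.457 -2.209 -0.006] turn(after) 6.488 rows>=3
```

Emit:
{"name": "step_arm", "arguments": {"deltas": [{"offset":[0.615,-0.443,0],"rotation":[0,0,0],"grip":20},{"offset":[0.615,-0.443,0],"rotation":[0,0,0],"grip":20},{"offset":[0.364,-0.552,0],"rotation":[0,0,0],"grip":20},{"offset":[0.364,-0.552,0],"rotation":[0,0,0],"grip":20},{"offset":[0.364,-0.552,0],"rotation":[0,0,0],"grip":20}]}}

```text
clock: 17.02
ee_pos: [0.3769, 0.1885, 0.1363]
orientation: [[0.522, 0.853, -0.001], [0.853, -0.522, -0.001], [-0.001, -0.001, -1.0]]
contact_force: [-0.1, 0.7, -0.9]
gripper_width: 0.323
gripper_force: 29.7
```

Emit:
{"name": "step_arm", "arguments": {"deltas": [{"offset":[0.364,-0.552,0],"rotation":[0,0,0],"grip":20},{"offset":[0,0,0],"rotation":[0,0,0.927],"grip":20},{"offset":[0,0,0],"rotation":[0,0,0.927],"grip":20},{"offset":[0,0,0],"rotation":[0,0,0.927],"grip":20},{"offset":[0,0,0],"rotation":[0,0,0.927],"grip":20}]}}

```text
clock: 17.65
ee_pos: [0.3605, 0.2232, 0.1362]
orientation: [[0.878, 0.479, -0.002], [0.479, -0.878, -0.001], [-0.002, 0.0, -1.0]]
contact_force: [-0.0, 0.1, -0.2]
gripper_width: 0.318
gripper_force: 29.7
```

Emit:
{"name": "step_arm", "arguments": {"deltas": [{"offset":[0,0,0],"rotation":[0,0,0.927],"grip":20},{"offset":[0,0,0],"rotation":[0,0,0.927],"grip":20},{"offset":[0,0,0],"rotation":[0,0,0.927],"grip":20},{"offset":[0,0,0.4],"rotation":[0,0,0],"grip":20},{"offset":[0,0,0.45],"rotation":[0,0,0],"grip":20}]}}

```text
clock: 18.27
ee_pos: [0.3611, 0.2237, 0.0851]
orientation: [[0.993, 0.115, 0.0], [0.115, -0.993, 0.0], [0.0, -0.0, -1.0]]
contact_force: [0.2, -0.1, 0.2]
gripper_width: 0.322
gripper_force: 29.7
```

Emit:
{"name": "step_arm", "arguments": {"deltas": [{"offset":[0,0,0],"rotation":[0,0,0],"grip":20},{"offset":[0,0,0],"rotation":[0,0,0],"grip":20}]}}

```text
clock: 18.52
ee_pos: [0.3613, 0.2237, 0.0861]
orientation: [[0.993, 0.115, -0.0], [0.115, -0.993, 0.0], [-0.0, -0.0, -1.0]]
contact_force: [0.9, 0.1, 0.7]
gripper_width: 0.324
gripper_force: 29.7
```

```bash
python3 - <<'E'
from h import *
from plant import ctrl
go((.3622,.2248,.071,-83.4))
z=np.array(ctrl.read_state()["ee_pos"])[2]
o=[]
for n in("scene","top"):
    c=ctrl.capture(n);np.savez(n+"10.npz",**c)
    o.append(rect(c,.068,.30,.42,.165,.30,.0004))
cv2.imwrite("pics/grip10.png",np.hstack(o)[:,:,::-1])
hs=[(n,cv2.cvtColor(np.load(n+"10.npz")["img"],cv2.COLOR_RGB2HSV)) for n in("scene","top")]
for n,h in hs:
    c=np.load(n+"10.npz")
    for nm,lo,hi,zz in(("white",(0,0,150),(180,60,255),.063),("blue",(98,120,40),(125,255,255),z-.005)):
        k,l,st,ce=cv2.connectedComponentsWithStats(cv2.inRange(h,lo,hi),connectivity=4)
        for i in range(1,k):
            w=ray(c,ce[i],zz)[0]
            if st[i,4]>15 and .3<w[0]<.42 and .15<w[1]<.32:
                p=ray(c,np.argwhere(l==i)[:,::-1],zz)[:,:2]*1e3;b=cv2.minAreaRect(p.astype(np.float32))
                print(n,nm,st[i].tolist(),"rect",np.round(b[0],1),np.round(b[1]),round(b[2],1))
E
```

```text
t 18.52 at [361.3 223.7  86.1] closing -83.4 tilt [-0.  0.] F [0.9 0.1 0.7] width 0.324 gf 30
 -> (0.3622, 0.2248, 0.071, -83.4) offset [ 0.018 -0.016  0.252] turn(after) 0.001 rows>=1
scene white [313, 239, 30, 13, 199] rect [359.1 217.4] [71. 44.] 6.8
scene white [307, 253, 25, 12, 173] rect [352.3 281.5] [63. 26.] 7.0
scene blue [331, 237, 5, 7, 20] rect [343.3 217.8] [11. 23.] 26.7
top white [255, 207, 31, 90, 1097] rect [357.8 304.6] [200.  68.] 1.1
top white [272, 255, 13, 15, 131] rect [334.6 286.3] [32. 26.] 9.2
```

Emit:
{"name": "step_arm", "arguments": {"deltas": [{"offset":[0.008,-0.026,0.1],"rotation":[0,0,0],"grip":20},{"offset":[0,0,0.15],"rotation":[0,0,0],"grip":20},{"offset":[0,0,0],"rotation":[0,0,0],"grip":20},{"offset":[0,0,0],"rotation":[0,0,0],"grip":20}]}}

```text
clock: 19.12
ee_pos: [0.3612, 0.2251, 0.0706]
orientation: [[0.993, 0.115, -0.001], [0.115, -0.993, -0.0], [-0.001, 0.0, -1.0]]
contact_force: [-0.0, -0.5, -0.2]
gripper_width: 0.32
gripper_force: 30.6
```

Emit:
{"name": "step_arm", "arguments": {"deltas": [{"offset":[0,0,0],"rotation":[0,0,0],"grip":32},{"offset":[0,0,0],"rotation":[0,0,0],"grip":36},{"offset":[0,0,0],"rotation":[0,0,0],"grip":42},{"offset":[0,0,-0.3],"rotation":[0,0,0],"grip":42},{"offset":[0,0,-0.6],"rotation":[0,0,0],"grip":42}]}}

```text
clock: 19.75
ee_pos: [0.3606, 0.2247, 0.1245]
orientation: [[0.993, 0.115, -0.003], [0.115, -0.993, -0.002], [-0.003, 0.002, -1.0]]
contact_force: [-0.3, -0.4, 0.1]
gripper_width: 0.488
gripper_force: 0.0
```

Emit:
{"name": "step_arm", "arguments": {"deltas": [{"offset":[0,0,-0.6],"rotation":[0,0,0],"grip":34},{"offset":[0,0,0],"rotation":[0,0,0],"grip":34},{"offset":[0,0,0],"rotation":[0,0,0],"grip":34}]}}

```text
clock: 20.12
ee_pos: [0.361, 0.2249, 0.1604]
orientation: [[0.993, 0.115, -0.001], [0.115, -0.993, -0.0], [-0.001, 0.0, -1.0]]
contact_force: [-0.0, -0.4, -1.0]
gripper_width: 0.399
gripper_force: 0.0
```

```bash
python3 - <<'E'
from h import *
from plant import ctrl
# teal cell: top (443.6,64.4), scene (445.4,62)-bias
go((.43,.12,.16,-83.4),(.444,.0640,.16,-14.4))
c=ctrl.capture("scene");np.savez("scene11.npz",**c)
h=cv2.cvtColor(c["img"],cv2.COLOR_RGB2HSV);k,l,st,ce=cv2.connectedComponentsWithStats(cv2.inRange(h,(98,100,30),(125,255,255)))
for i in range(1,k):
    w=ray(c,ce[i],.066)[0]
    if st[i,4]>5 and .3<w[0]<.42 and .15<w[1]<.32: print("blue",st[i].tolist(),(w*1e3).round(1))
E
```

```text
t 20.12 at [361.  224.9 160.4] closing -83.4 tilt [-0.001 -0.   ] F [-0.  -0.4 -1. ] width 0.399 gf 0
 -> (0.43, 0.12, 0.16, -83.4) offset [0.941 1.869 0.007] turn(after) 0.000 rows>=3
 -> (0.444, 0.064, 0.16, -14.4) offset [0.125 0.954 0.   ] turn(after) -8.625 rows>=1
blue [320, 238, 9, 5, 23] [373.  216.8  66. ]
blue [330, 241, 6, 7, 24] [343.2 219.8  66. ]
```

Emit:
{"name": "step_arm", "arguments": {"deltas": [{"offset":[0.314,0.623,0],"rotation":[0,0,0],"grip":34},{"offset":[0.314,0.623,0],"rotation":[0,0,0],"grip":34},{"offset":[0.314,0.623,0],"rotation":[0,0,0],"grip":34},{"offset":[0.062,0.477,0],"rotation":[0,0,0],"grip":34},{"offset":[0.062,0.477,0],"rotation":[0,0,0],"grip":34}]}}

```text
clock: 20.8
ee_pos: [0.4439, 0.0631, 0.1594]
orientation: [[0.993, 0.115, -0.003], [0.115, -0.993, -0.001], [-0.003, 0.0, -1.0]]
contact_force: [-0.5, -0.7, -0.5]
gripper_width: 0.4
gripper_force: 0.0
```

Emit:
{"name": "step_arm", "arguments": {"deltas": [{"offset":[0,0,0],"rotation":[0,0,-0.958],"grip":34},{"offset":[0,0,0],"rotation":[0,0,-0.958],"grip":34},{"offset":[0,0,0],"rotation":[0,0,-0.958],"grip":34},{"offset":[0,0,0],"rotation":[0,0,-0.958],"grip":34},{"offset":[0,0,0],"rotation":[0,0,-0.958],"grip":34}]}}

```text
clock: 21.42
ee_pos: [0.4436, 0.0642, 0.1594]
orientation: [[0.705, 0.709, -0.003], [0.709, -0.705, -0.0], [-0.002, -0.002, -1.0]]
contact_force: [-0.0, 0.1, 0.9]
gripper_width: 0.401
gripper_force: 0.0
```

Emit:
{"name": "step_arm", "arguments": {"deltas": [{"offset":[0,0,0.1],"rotation":[0,0,-0.958],"grip":34},{"offset":[0,0,0.3],"rotation":[0,0,-0.958],"grip":34},{"offset":[0,0,0.3],"rotation":[0,0,-0.958],"grip":34},{"offset":[0,0,0.3],"rotation":[0,0,-0.958],"grip":34},{"offset":[0,0,0.1],"rotation":[0,0,0],"grip":34}]}}

```text
clock: 22.05
ee_pos: [0.443, 0.064, 0.0929]
orientation: [[0.25, 0.968, -0.005], [0.968, -0.25, -0.0], [-0.001, -0.005, -1.0]]
contact_force: [0.1, 0.5, -0.3]
gripper_width: 0.397
gripper_force: 0.0
```

Emit:
{"name": "step_arm", "arguments": {"deltas": [{"offset":[0,0,0],"rotation":[0,0,0],"grip":34},{"offset":[0,0,0],"rotation":[0,0,0],"grip":34}]}}

```text
clock: 22.3
ee_pos: [0.4448, 0.0645, 0.0951]
orientation: [[0.25, 0.968, 0.001], [0.968, -0.25, 0.0], [0.0, 0.001, -1.0]]
contact_force: [0.7, -0.1, -0.5]
gripper_width: 0.396
gripper_force: 0.0
```

```bash
python3 - <<'E'
from h import *
from plant import ctrl
go((.444,.064,.0645,-14.4))
for n in("scene","scene0","top"):
    c=np.load("scene0.npz") if n=="scene0" else ctrl.capture(n)
    if n!="scene0": np.savez(n+"12.npz",**c)
    h=cv2.cvtColor(c["img"],cv2.COLOR_RGB2HSV)
    for nm,lo,hi,zz,a in(("teal",(70,70,30),(95,255,255),.0655,(.41,.48,.02,.11)),("yellow",(18,110,80),(34,255,255),.070,(.38,.48,-.22,-.13)),("green",(60,80,30),(95,255,255),.067,(.38,.48,-.29,-.19)),("blue",(98,100,30),(125,255,255),.067,(.3,.42,.15,.3))):
        k,l,st,ce=cv2.connectedComponentsWithStats(cv2.inRange(h,lo,hi))
        for i in range(1,k):
            w=ray(c,ce[i],zz)[0]
            if st[i,4]>8 and a[0]<w[0]<a[1] and a[2]<w[1]<a[3]: print(n,nm,st[i].tolist(),(w*1e3).round(1))
E
```

```text
t 22.30 at [444.8  64.5  95.1] closing -14.5 tilt [0.001 0.   ] F [ 0.7 -0.1 -0.5] width 0.396 gf 0
 -> (0.444, 0.064, 0.0645, -14.4) offset [-0.012 -0.011  0.511] turn(after) -0.010 rows>=1
scene teal [327, 195, 6, 3, 9] [441.8  48.5  65.5]
scene yellow [362, 152, 11, 7, 48] [ 425.  -182.9   70. ]
scene green [362, 145, 7, 7, 24] [ 445.3 -220.7   67. ]
scene green [372, 145, 6, 6, 17] [ 423.5 -233.    67. ]
scene blue [319, 238, 18, 11, 68] [357.1 219.2  67. ]
scene0 teal [326, 193, 7, 6, 28] [443.   45.5  65.5]
top blue [298, 241, 14, 24, 186] [356.6 225.4  67. ]
```

The module's blue centroid in the top view is (356.6, 225.4), against the cut-out centre at (356.2, 225.3), so it is seated centrally. Now the teal cell.

Emit:
{"name": "step_arm", "arguments": {"deltas": [{"offset":[-0.008,-0.008,0.3],"rotation":[0,0,0],"grip":34},{"offset":[0,0,0.2],"rotation":[0,0,0],"grip":34},{"offset":[0,0,0],"rotation":[0,0,0],"grip":34},{"offset":[0,0,0],"rotation":[0,0,0],"grip":22},{"offset":[0,0,0],"rotation":[0,0,0],"grip":16}]}}

```text
clock: 23.02
ee_pos: [0.4443, 0.0641, 0.0653]
orientation: [[0.249, 0.968, 0.001], [0.968, -0.249, 0.0], [0.0, 0.001, -1.0]]
contact_force: [-0.2, 0.5, 0.2]
gripper_width: 0.188
gripper_force: 0.0
```

Emit:
{"name": "step_arm", "arguments": {"deltas": [{"offset":[0,0,0],"rotation":[0,0,0],"grip":5},{"offset":[0,0,0],"rotation":[0,0,0],"grip":5},{"offset":[0,0,0],"rotation":[0,0,0],"grip":5}], "newtons": 40}}

```text
clock: 23.4
ee_pos: [0.4443, 0.0641, 0.0654]
orientation: [[0.249, 0.968, 0.001], [0.968, -0.249, 0.0], [0.0, 0.001, -1.0]]
contact_force: [-0.1, -0.2, 4.7]
gripper_width: 0.143
gripper_force: 40.3
```

Emit:
{"name": "step_arm", "arguments": {"deltas": [{"offset":[0,0,-0.3],"rotation":[0,0,0],"grip":5},{"offset":[0,0,-0.6],"rotation":[0,0,0],"grip":5},{"offset":[0,0,-0.5],"rotation":[0,0,0],"grip":5},{"offset":[0,0,0],"rotation":[0,0,0],"grip":5}]}}

```text
clock: 23.9
ee_pos: [0.4452, 0.0642, 0.1505]
orientation: [[0.249, 0.968, 0.005], [0.968, -0.249, 0.001], [0.002, 0.004, -1.0]]
contact_force: [-0.5, -0.6, -0.9]
gripper_width: 0.142
gripper_force: 39.6
```

```bash
python3 - <<'E'
from h import *
go((.43,.12,.15,-14.4),(.3493,.2866,.15,-83.4))
E
```

```text
t 23.90 at [445.2  64.2 150.5] closing -14.4 tilt [0.005 0.001] F [-0.5 -0.6 -0.9] width 0.142 gf 40
 -> (0.43, 0.12, 0.15, -14.4) offset [ 0.836 -0.478  0.008] turn(after) -0.005 rows>=1
 -> (0.3493, 0.2866, 0.15, -83.4) offset [ 2.355 -1.993 -0.004] turn(after) 8.625 rows>=3
```

Emit:
{"name": "step_arm", "arguments": {"deltas": [{"offset":[0.836,-0.478,0],"rotation":[0,0,0],"grip":5},{"offset":[0.589,-0.498,0],"rotation":[0,0,0],"grip":5},{"offset":[0.589,-0.498,0],"rotation":[0,0,0],"grip":5},{"offset":[0.589,-0.498,0],"rotation":[0,0,0],"grip":5},{"offset":[0.589,-0.498,0],"rotation":[0,0,0],"grip":5}]}}

```text
clock: 24.52
ee_pos: [0.3468, 0.2871, 0.1477]
orientation: [[0.249, 0.968, -0.002], [0.968, -0.249, -0.001], [-0.002, -0.001, -1.0]]
contact_force: [0.7, -0.8, 0.1]
gripper_width: 0.142
gripper_force: 39.6
```

Emit:
{"name": "step_arm", "arguments": {"deltas": [{"offset":[0,0,0],"rotation":[0,0,0.958],"grip":5},{"offset":[0,0,0],"rotation":[0,0,0.958],"grip":5},{"offset":[0,0,0],"rotation":[0,0,0.958],"grip":5},{"offset":[0,0,0],"rotation":[0,0,0.958],"grip":5},{"offset":[0,0,0],"rotation":[0,0,0.958],"grip":5}]}}

```text
clock: 25.15
ee_pos: [0.3474, 0.2857, 0.1476]
orientation: [[0.799, 0.602, -0.002], [0.602, -0.799, -0.002], [-0.003, 0.0, -1.0]]
contact_force: [-0.4, 0.2, 0.1]
gripper_width: 0.144
gripper_force: 39.6
```

Emit:
{"name": "step_arm", "arguments": {"deltas": [{"offset":[0,0,0],"rotation":[0,0,0.958],"grip":5},{"offset":[0,0,0],"rotation":[0,0,0.958],"grip":5},{"offset":[0,0,0],"rotation":[0,0,0.958],"grip":5},{"offset":[0,0,0.3],"rotation":[0,0,0.958],"grip":5},{"offset":[0,0,0.4],"rotation":[0,0,0],"grip":5}]}}

```text
clock: 25.78
ee_pos: [0.3478, 0.2862, 0.1057]
orientation: [[0.993, 0.114, 0.0], [0.114, -0.993, -0.001], [0.0, 0.001, -1.0]]
contact_force: [0.8, -0.5, 0.4]
gripper_width: 0.141
gripper_force: 39.6
```

Emit:
{"name": "step_arm", "arguments": {"deltas": [{"offset":[0,0,0.35],"rotation":[0,0,0],"grip":5},{"offset":[0,0,0],"rotation":[0,0,0],"grip":5},{"offset":[0,0,0],"rotation":[0,0,0],"grip":5}]}}

```text
clock: 26.15
ee_pos: [0.3481, 0.2863, 0.0858]
orientation: [[0.993, 0.115, -0.0], [0.115, -0.993, -0.0], [-0.0, 0.0, -1.0]]
contact_force: [-0.0, 0.3, 0.7]
gripper_width: 0.143
gripper_force: 39.6
```

```bash
python3 - <<'E'
from h import *
from plant import ctrl
go((.3493,.2866,.0715,-83.4))
z=np.array(ctrl.read_state()["ee_pos"])[2]
for n in("scene","top"):
    c=ctrl.capture(n);np.savez(n+"13.npz",**c)
    h=cv2.cvtColor(c["img"],cv2.COLOR_RGB2HSV)
    for nm,lo,hi,zz in(("teal",(70,60,30),(95,255,255),z+.0015),("white",(0,0,150),(180,60,255),.063),("blue",(98,100,30),(125,255,255),.067)):
        k,l,st,ce=cv2.connectedComponentsWithStats(cv2.inRange(h,lo,hi),connectivity=4)
        for i in range(1,k):
            w=ray(c,ce[i],zz)[0]
            if 400>st[i,4]>8 and .3<w[0]<.42 and .17<w[1]<.33: 
                p=ray(c,np.argwhere(l==i)[:,::-1],zz)[:,:2]*1e3
                print(n,nm,st[i].tolist(),(w*1e3).round(1),"x %.0f..%.0f y %.0f..%.0f"%(*np.percentile(p[:,0],[1,99]),*np.percentile(p[:,1],[1,99])))
E
```

```text
t 26.15 at [348.1 286.3  85.8] closing -83.4 tilt [-0. -0.] F [-0.   0.3  0.7] width 0.143 gf 40
 -> (0.3493, 0.2866, 0.0715, -83.4) offset [ 0.021 -0.002  0.239] turn(after) 0.001 rows>=1
scene teal [323, 253, 7, 5, 30] [332.3 280.7  87.3] x 324..342 y 273..288
scene white [326, 239, 17, 13, 83] [333.9 217.3  63. ] x 322..354 y 195..238
scene white [307, 253, 25, 12, 146] [351.1 283.1  63. ] x 322..382 y 269..296
scene blue [326, 240, 11, 9, 45] [346.8 219.8  67. ] x 333..365 y 208..232
top blue [302, 241, 8, 13, 68] [369.3 222.3  67. ] x 355..381 y 216..231
```

Emit:
{"name": "step_arm", "arguments": {"deltas": [{"offset":[0.01,-0.012,0.14],"rotation":[0,0,0],"grip":5},{"offset":[0,0,0.1],"rotation":[0,0,0],"grip":5},{"offset":[0,0,0],"rotation":[0,0,0],"grip":5},{"offset":[0,0,0],"rotation":[0,0,0],"grip":5}]}}

```text
clock: 26.75
ee_pos: [0.3486, 0.2872, 0.0714]
orientation: [[0.993, 0.115, -0.0], [0.115, -0.993, -0.0], [-0.0, -0.0, -1.0]]
contact_force: [0.2, 0.4, 0.2]
gripper_width: 0.145
gripper_force: 39.6
```

Emit:
{"name": "step_arm", "arguments": {"deltas": [{"offset":[0,0,0],"rotation":[0,0,0],"grip":18},{"offset":[0,0,0],"rotation":[0,0,0],"grip":24},{"offset":[0,0,0],"rotation":[0,0,0],"grip":28},{"offset":[0,0,-0.3],"rotation":[0,0,0],"grip":28},{"offset":[0,0,-0.6],"rotation":[0,0,0],"grip":28}]}}

```text
clock: 27.38
ee_pos: [0.3478, 0.2865, 0.1251]
orientation: [[0.993, 0.115, -0.003], [0.115, -0.993, -0.002], [-0.003, 0.002, -1.0]]
contact_force: [0.9, 0.1, -0.2]
gripper_width: 0.33
gripper_force: 0.0
```

Emit:
{"name": "step_arm", "arguments": {"deltas": [{"offset":[0,0,-0.8],"rotation":[0,0,0],"grip":28},{"offset":[0,0,-0.8],"rotation":[0,0,0],"grip":28},{"offset":[0.9,0.2,0],"rotation":[0,0,0],"grip":28}]}}

```text
clock: 27.75
ee_pos: [0.4024, 0.2849, 0.2259]
orientation: [[0.992, 0.123, 0.005], [0.123, -0.992, 0.007], [0.005, -0.006, -1.0]]
contact_force: [1.6, 1.6, 0.3]
gripper_width: 0.329
gripper_force: 0.0
```

```bash
python3 - <<'E'
from h import *
go((.47,.08,.21,-83.4),(.52,-.02,.21,-83.4))
E
```

```text
t 27.75 at [402.4 284.9 225.9] closing -82.9 tilt [0.005 0.007] F [1.6 1.6 0.3] width 0.329 gf 0
 -> (0.47, 0.08, 0.21, -83.4) offset [0.696 3.529 0.246] turn(after) 0.057 rows>=4
 -> (0.52, -0.02, 0.21, -83.4) offset [ 0.636  1.751 -0.008] turn(after) 0.000 rows>=2
```

Emit:
{"name": "step_arm", "arguments": {"deltas": [{"offset":[0.05,0.9,0],"rotation":[0,0,0],"grip":28},{"offset":[0.15,0.9,0],"rotation":[0,0,0],"grip":28},{"offset":[0.25,0.9,0],"rotation":[0,0,0],"grip":28},{"offset":[0.25,0.9,0],"rotation":[0,0,0],"grip":28},{"offset":[0,0,0],"rotation":[0,0,0],"grip":28}]}}

```text
clock: 28.38
ee_pos: [0.4715, 0.0659, 0.2215]
orientation: [[0.995, 0.104, 0.001], [0.104, -0.995, -0.003], [0.001, 0.003, -1.0]]
contact_force: [-0.3, 1.0, 0.1]
gripper_width: 0.328
gripper_force: 0.0
```

Emit:
{"name": "step_arm", "arguments": {"deltas": [{"offset":[0,0,0],"rotation":[0,0,0],"grip":28},{"offset":[0,0,0],"rotation":[0,0,0],"grip":28}]}}

```text
clock: 28.62
ee_pos: [0.4696, 0.0735, 0.2214]
orientation: [[0.993, 0.118, -0.001], [0.118, -0.993, 0.001], [-0.0, -0.001, -1.0]]
contact_force: [-1.1, 1.2, -0.4]
gripper_width: 0.326
gripper_force: 0.0
```

```bash
python3 - <<'E'
from h import *
from plant import ctrl
go()
T=ctrl.capture("top");S=ctrl.capture("scene")
f=lambda c,b:rect(c,.066,*b,.0004)
w=(.30,.41,.16,.33);r=(.38,.49,-.30,-.13);t=(.30,.41,-.17,.12)
g=np.vstack([np.hstack([f(T,w),f(T,r)]),np.hstack([f(S,w),f(S,r)])])
lo=cv2.resize(f(S,t),(g.shape[1],int(275*g.shape[1]/725*.9)))
im=np.vstack([g,lo]);print(im.shape);im=im[:600,:800]
cv2.imwrite("pics/final.png",im[:,:,::-1])
E
```

```text
t 28.62 at [469.6  73.5 221.4] closing -83.2 tilt [-0.001  0.001] F [-1.1  1.2 -0.4] width 0.326 gf 0
(837, 849, 3)
```

View pics/final.png

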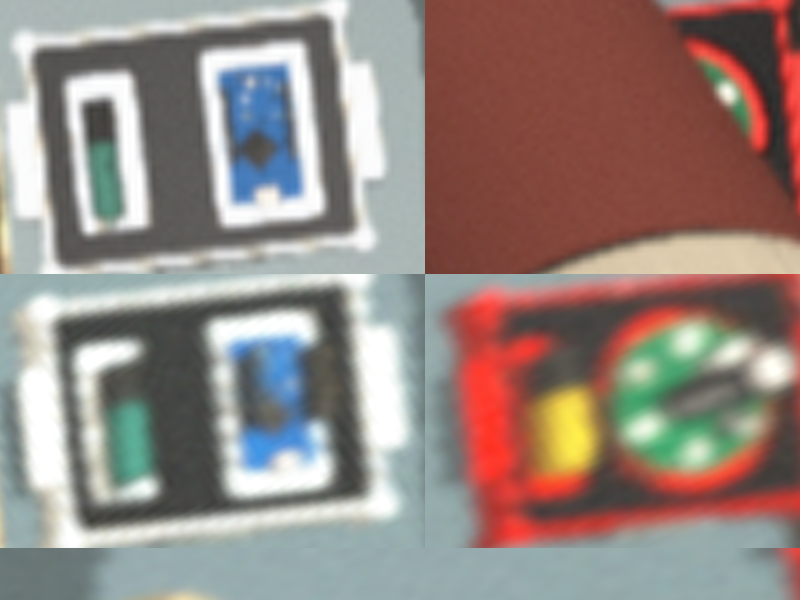

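The picture shows the module and teal cell inside the white cut-outs with white floor all round them. The yellow cell and driver board lie in the red ones. I'll check numerically that the tin and keys haven't moved, then hand in.

```bash
python3 - <<'E'
from h import *
from plant import ctrl
for c in(np.load("scene0.npz"),ctrl.capture("scene")):
    k,l,st,ce=cv2.connectedComponentsWithStats(cv2.inRange(cv2.cvtColor(c["img"],cv2.COLOR_RGB2HSV),(0,130,90),(8,255,255)))
    for i in range(1,k):
        w=ray(c,ce[i],.07)[0]
        if st[i,4]>15 and .3<w[0]<.4 and -.17<w[1]<.12: print(ce[i].round(1),st[i,4],(w*1e3).round(1))
print(ctrl.finish_job())
E
```

```text
[385.2 172.6] 72 [ 338.1 -127.6   70. ]
[350.7 207.5] 87 [362.6  67.1  70. ]
[385.2 172.6] 70 [ 338.1 -127.5   70. ]
[350.6 207.6] 92 [362.3  67.8  70. ]
the job is handed in; nothing more can be done
None
```

The job is handed in at about 29 s of the 96 s allowed: the final images show all four parts flat and released in their cut-outs, and the flux tin and hex keys measured as unmoved.

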